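# Fit the carrier plate to the pinned fixture and build a soldering crib on it

## Robot

A 6-joint arm with a two-finger parallel gripper is mounted at the origin on a cart in front of the work surface, level with it; the furniture and walls round the work are solid. World frame = base frame: x ahead of the robot, y to its left, z up, the work surface at z = 0. Lengths are in mm, angles in rad, forces in N, time in s.
With the tool pointing down it reaches from about 275 to 1000 mm from the base axis. Payload 8.4 kg.
Tool frame: the origin (TCP) lies on the mounting face of the last link; the fingertips stand 173 mm ahead of it and the grasp point (between the pads) lies 155 mm ahead of it; z points along the fingers, y is the direction in which the jaws open and shut (so a half turn about z gives the same grasp; the last joint's range is limited). The gripper opens to 85 mm and grips with 20 to 120 N. Pads are 22 mm wide; open, the fingers measure 114 mm over their backs; the gripper's body (76 mm by 85 mm) begins 54 mm behind the grasp point. The pads swing forward as they close: fully open they stand 13 mm farther back than shut.
Start: joints at [1.19, 0.353, 1.633, -0, 1.155, -0.002], TCP at [231.128, 580.697, 404.681] pointing down, gripper open.
Joint ranges: [-2.63, 2.63], [-0.92, 2.1], [0.06, 2.66], [-1.3, 4.44], [0, 2.69], [-3.02, 3.02]. Speed limits (rad/s): [2.22, 2.22, 2.79, 3.14, 3.14, 3.14].

## Interface

Orientations are given as [roll, pitch, yaw] about the fixed x, y, z axes, in that order (R = Rz(yaw) Ry(pitch) Rx(roll)).
In Python, from rig import r, grab_frame, spotter gives the robot as it stands.
- The arm moves only by the tool apply_moves, never from a script. Its argument "motion" is text: rows parted by semicolons, each of 5 numbers parted by spaces: the opening, from -1 (shut) to 1 (fully open), then the shift along the tool's x, y, z as a fraction of full scale, then the turn about the tool's z as a fraction of full scale. In form: hand x y z twist; .... A call has 1 to 20 rows; each row is the pose to reach, as a shift and turn from the pose commanded when the call began, along the tool's axes at that moment, turning the shorter way round; what a row does not reach only later rows make up. Full scale, the value 1, is 1 m for a shift and pi rad for a turn. A row lasts 1/12 s, in which the tool goes at most 41.7 mm and 7.16 degrees, less where a joint would pass 70% of its speed; a pose out of reach is approached as far as the arm can. A call with a number of a shift or a turn outside -1 to 1 is refused whole. A call with a gripper value outside its range is refused whole. The fingers move at their own pace and stop on an object; "squeeze" is the grip in N (left out, the last holds). Time passes only in rows, so rows that repeat a pose let the fingers close. It gives the time, the measured TCP pose, the force and the opening at its end, in the units of the state.
- r.sense(): the state, without advancing time (a new reading comes with each control period).
- grab_frame(name): name is "scene" or "top" or "wrist"; returns a dict with "img" (384x512x3 uint8, red, green, blue), "fx", "fy", "cx", "cy" (pixels), "R" (3x3) and "t" (3): a world point X has camera coordinates R X + t. Camera axes: x right, y down, z forward; pixel columns grow to the right and rows downward; lengths in mm; the calibration is good to about 2 mm. The wrist camera is an equidistant fisheye: a pixel r from the principal point sees the ray r / f radians off the axis. A picture is of the moment at which its call begins. There is no depth.
- r.sign_off(): hands the job in, once; it reports no verdict.
Trained networks look in the newest picture that a camera, given by its name, has taken for a name from the list of things; names that differ only in an ending like _2 or _b are one class to them, and where a whole thing is asked for, a point or a joint stands for the part that bears it (a point fixed in the world has none). Each returns a list of dicts, best first, with "conf" (0 to 1); they miss things now and then, are a little off and sometimes report something else, mostly with a low value. They report only what shows in the picture. A call takes as long as a camera call.
- spotter.boxes_of(query, camera): "point" ([x, y, z] in mm, in world coordinates, good to about 4 mm: the middle of the surface that is visible of it).
- spotter.place_of(query, camera): "point" ([x, y, z] in mm, in world coordinates, good to about 4 mm: a listed point, or the origin of a listed thing).
The state is a dict: "clock": time; "qpos": joint angles; "qvel": joint speeds; "joint_efforts": joint torques, N m; "eef_pos": TCP position; "tcp_rot": TCP orientation; "contact_force": force on the tool from outside, world axes, zero at the start; "wrist_torque": the same for the moment, N m; "opening": opening from 0.0 (shut) to 1.0 (fully open).
Only numpy, scipy, OpenCV 4.12 (cv2) and the standard library are available. Lean on these libraries where they do the work, as an engineer would, in place of code of your own. Each camera call takes 0.05 s, during which the arm holds its last target.

## Task

Find out which of the three steel carrier plates fits the dowel pins of the soldering fixture and seat it fully home on them, leaving the other two plates lying flat on the bench. Then, on the seated plate, build a crib out of all the ceramic bars that are there: layers of two parallel bars about 42 mm apart between centre lines, centred on the plate, the first pair along the plate's length, the next crosswise, and so on in turn; an odd last bar goes on top as one half of its layer. Leave the bracelet, the magnifier and the steel block where they are.

Things in the scene. Friction and masses are not known exactly. Their poses are not given: they have to be found in the camera images.
- fixture: Fixed soldering fixture on the bench: grey flange 124 x 84 x 10 mm, on it an aluminium seat block 96 x 44 mm, top 30 mm above the origin. Origin: centre of the underside; x along its length, y across, z up. A seated plate's centre is 36 mm, its top 42 mm above the origin.
- seat (a point): Centre of the seat block's top face, axes as the fixture. Two upright steel dowel pins, 8 mm thick and 8.5 mm tall, stand up from a heavy drop-in insert in its pocket, on the x axis, equally far either side of this point: 18, 28 or 38 mm, changing from start to start and not told: look, or try the plates. A plate that does not fit stays up on the pins, 8.5 mm too high.
- plate_a_center (a point): Centre (half-way up) of loose steel plate a, 100 x 60 x 12 mm, 0.17 kg; x along its length, z up; flat on the bench at the start. Two 12 mm through holes on its x axis, 18 mm either side of the centre; the plates differ in this only. It fits pins at the same distance (2 mm play; either end first, either face up). Seated, its long sides overhang the seat block by 8 mm: room for fingers.
- plate_b_center (a point): Centre (half-way up) of loose steel plate b, 100 x 60 x 12 mm, 0.17 kg; x along its length, z up; flat on the bench at the start. Two 12 mm through holes on its x axis, 28 mm either side of the centre; the plates differ in this only. It fits pins at the same distance (2 mm play; either end first, either face up). Seated, its long sides overhang the seat block by 8 mm: room for fingers.
- plate_c_center (a point): Centre (half-way up) of loose steel plate c, 100 x 60 x 12 mm, 0.17 kg; x along its length, z up; flat on the bench at the start. Two 12 mm through holes on its x axis, 38 mm either side of the centre; the plates differ in this only. It fits pins at the same distance (2 mm play; either end first, either face up). Seated, its long sides overhang the seat block by 8 mm: room for fingers.
- bar_1_center (a point): Centre of loose terracotta-coloured ceramic bar 1, 90 x 15 x 15 mm, 0.05 kg; x along its length. At the start it lies on the bench. 4 to 6 bars are present (None: this bar is absent).
- bar_2_center (a point): Centre of loose terracotta-coloured ceramic bar 2, 90 x 15 x 15 mm, 0.05 kg; x along its length. At the start it lies on the bench. 4 to 6 bars are present (None: this bar is absent).
- bar_3_center (a point): Centre of loose terracotta-coloured ceramic bar 3, 90 x 15 x 15 mm, 0.05 kg; x along its length. At the start it lies on the bench. 4 to 6 bars are present (None: this bar is absent).
- bar_4_center (a point): Centre of loose terracotta-coloured ceramic bar 4, 90 x 15 x 15 mm, 0.05 kg; x along its length. At the start it lies on the bench. 4 to 6 bars are present (None: this bar is absent).
- bar_5_center (a point): Centre of loose terracotta-coloured ceramic bar 5, 90 x 15 x 15 mm, 0.05 kg; x along its length. At the start it lies on the bench. 4 to 6 bars are present (None: this bar is absent).
- bar_6_center (a point): Centre of loose terracotta-coloured ceramic bar 6, 90 x 15 x 15 mm, 0.05 kg; x along its length. At the start it lies on the bench. 4 to 6 bars are present (None: this bar is absent).
- silver_cuff: Bystander: open silver cuff bracelet, 54 x 59 x 22 mm, loose; origin under its centre.
- loupe_glass: Bystander: black hand magnifier lying flat, 42 x 87 x 9 mm, loose; origin under its centre.
- bench_block: Bystander: steel bench block 62 x 62 x 20 mm, loose; origin under its centre.

How it is judged (in metres and radians):
On the way:
1. the plate that fits lies fully home on the fixture, over both pins, let go (((horizontal distance between plate_a_center and fixture below 0.006 m and z of plate_a_center in the frame of fixture between 0.033 and 0.039 m and angle between the x axis of plate_a_center and the x axis of fixture, either way round below 0.12 rad and angle between the z axis of plate_a_center and the z axis of fixture, either way round below 0.06 rad and contact force between the fingers and plate_a below 0.1 N) or (horizontal distance between plate_b_center and fixture below 0.006 m and z of plate_b_center in the frame of fixture between 0.033 and 0.039 m and angle between the x axis of plate_b_center and the x axis of fixture, either way round below 0.12 rad and angle between the z axis of plate_b_center and the z axis of fixture, either way round below 0.06 rad and contact force between the fingers and plate_b below 0.1 N) or (horizontal distance between plate_c_center and fixture below 0.006 m and z of plate_c_center in the frame of fixture between 0.033 and 0.039 m and angle between the x axis of plate_c_center and the x axis of fixture, either way round below 0.12 rad and angle between the z axis of plate_c_center and the z axis of fixture, either way round below 0.06 rad and contact force between the fingers and plate_c below 0.1 N))), for 0.3 s.
At the end, for the whole second after the job is handed in: One plate fully home (6 mm, 0.12 rad), the other two flat on the bench; every bar present level in its layer (height 5 mm), layers 1 and 3 along the fixture, 2 across (0.2 rad), 21 +- 8 mm off its centre line, centred lengthwise to 15 mm; all at rest (((horizontal distance between plate_a_center and fixture below 0.006 m and z of plate_a_center in the frame of fixture between 0.033 and 0.039 m and angle between the x axis of plate_a_center and the x axis of fixture, either way round below 0.12 rad and angle between the z axis of plate_a_center and the z axis of fixture, either way round below 0.06 rad) or (horizontal distance between plate_b_center and fixture below 0.006 m and z of plate_b_center in the frame of fixture between 0.033 and 0.039 m and angle between the x axis of plate_b_center and the x axis of fixture, either way round below 0.12 rad and angle between the z axis of plate_b_center and the z axis of fixture, either way round below 0.06 rad) or (horizontal distance between plate_c_center and fixture below 0.006 m and z of plate_c_center in the frame of fixture between 0.033 and 0.039 m and angle between the x axis of plate_c_center and the x axis of fixture, either way round below 0.12 rad and angle between the z axis of plate_c_center and the z axis of fixture, either way round below 0.06 rad)) and ((horizontal distance between plate_a_center and fixture below 0.006 m and z of plate_a_center in the frame of fixture between 0.033 and 0.039 m and angle between the x axis of plate_a_center and the x axis of fixture, either way round below 0.12 rad and angle between the z axis of plate_a_center and the z axis of fixture, either way round below 0.06 rad) or (height (world z) of plate_a_center between -0.002 and 0.012 m and angle between the z axis of plate_a_center and the z axis of fixture, either way round below 0.06 rad)) and ((horizontal distance between plate_b_center and fixture below 0.006 m and z of plate_b_center in the frame of fixture between 0.033 and 0.039 m and angle between the x axis of plate_b_center and the x axis of fixture, either way round below 0.12 rad and angle between the z axis of plate_b_center and the z axis of fixture, either way round below 0.06 rad) or (height (world z) of plate_b_center between -0.002 and 0.012 m and angle between the z axis of plate_b_center and the z axis of fixture, either way round below 0.06 rad)) and ((horizontal distance between plate_c_center and fixture below 0.006 m and z of plate_c_center in the frame of fixture between 0.033 and 0.039 m and angle between the x axis of plate_c_center and the x axis of fixture, either way round below 0.12 rad and angle between the z axis of plate_c_center and the z axis of fixture, either way round below 0.06 rad) or (height (world z) of plate_c_center between -0.002 and 0.012 m and angle between the z axis of plate_c_center and the z axis of fixture, either way round below 0.06 rad)) and ((z of bar_1_center in the frame of fixture between 0.0445 and 0.0545 m and angle between the x axis of bar_1_center and the x axis of fixture, either way round below 0.2 rad and x of bar_1_center in the frame of fixture between -0.015 and 0.015 m and y of bar_1_center in the frame of fixture between 0.013 and 0.029 m and angle between bar_1_center's own x axis and vertical between 1.47 and 1.67 rad) or (z of bar_1_center in the frame of fixture between 0.0445 and 0.0545 m and angle between the x axis of bar_1_center and the x axis of fixture, either way round below 0.2 rad and x of bar_1_center in the frame of fixture between -0.015 and 0.015 m and y of bar_1_center in the frame of fixture between -0.029 and -0.013 m and angle between bar_1_center's own x axis and vertical between 1.47 and 1.67 rad) or (z of bar_1_center in the frame of fixture between 0.0595 and 0.0695 m and angle between the x axis of bar_1_center and the y axis of fixture, either way round below 0.2 rad and y of bar_1_center in the frame of fixture between -0.015 and 0.015 m and x of bar_1_center in the frame of fixture between 0.013 and 0.029 m and angle between bar_1_center's own x axis and vertical between 1.47 and 1.67 rad) or (z of bar_1_center in the frame of fixture between 0.0595 and 0.0695 m and angle between the x axis of bar_1_center and the y axis of fixture, either way round below 0.2 rad and y of bar_1_center in the frame of fixture between -0.015 and 0.015 m and x of bar_1_center in the frame of fixture between -0.029 and -0.013 m and angle between bar_1_center's own x axis and vertical between 1.47 and 1.67 rad) or (z of bar_1_center in the frame of fixture between 0.0745 and 0.0845 m and angle between the x axis of bar_1_center and the x axis of fixture, either way round below 0.2 rad and x of bar_1_center in the frame of fixture between -0.015 and 0.015 m and y of bar_1_center in the frame of fixture between 0.013 and 0.029 m and angle between bar_1_center's own x axis and vertical between 1.47 and 1.67 rad) or (z of bar_1_center in the frame of fixture between 0.0745 and 0.0845 m and angle between the x axis of bar_1_center and the x axis of fixture, either way round below 0.2 rad and x of bar_1_center in the frame of fixture between -0.015 and 0.015 m and y of bar_1_center in the frame of fixture between -0.029 and -0.013 m and angle between bar_1_center's own x axis and vertical between 1.47 and 1.67 rad)) and ((z of bar_2_center in the frame of fixture between 0.0445 and 0.0545 m and angle between the x axis of bar_2_center and the x axis of fixture, either way round below 0.2 rad and x of bar_2_center in the frame of fixture between -0.015 and 0.015 m and y of bar_2_center in the frame of fixture between 0.013 and 0.029 m and angle between bar_2_center's own x axis and vertical between 1.47 and 1.67 rad) or (z of bar_2_center in the frame of fixture between 0.0445 and 0.0545 m and angle between the x axis of bar_2_center and the x axis of fixture, either way round below 0.2 rad and x of bar_2_center in the frame of fixture between -0.015 and 0.015 m and y of bar_2_center in the frame of fixture between -0.029 and -0.013 m and angle between bar_2_center's own x axis and vertical between 1.47 and 1.67 rad) or (z of bar_2_center in the frame of fixture between 0.0595 and 0.0695 m and angle between the x axis of bar_2_center and the y axis of fixture, either way round below 0.2 rad and y of bar_2_center in the frame of fixture between -0.015 and 0.015 m and x of bar_2_center in the frame of fixture between 0.013 and 0.029 m and angle between bar_2_center's own x axis and vertical between 1.47 and 1.67 rad) or (z of bar_2_center in the frame of fixture between 0.0595 and 0.0695 m and angle between the x axis of bar_2_center and the y axis of fixture, either way round below 0.2 rad and y of bar_2_center in the frame of fixture between -0.015 and 0.015 m and x of bar_2_center in the frame of fixture between -0.029 and -0.013 m and angle between bar_2_center's own x axis and vertical between 1.47 and 1.67 rad) or (z of bar_2_center in the frame of fixture between 0.0745 and 0.0845 m and angle between the x axis of bar_2_center and the x axis of fixture, either way round below 0.2 rad and x of bar_2_center in the frame of fixture between -0.015 and 0.015 m and y of bar_2_center in the frame of fixture between 0.013 and 0.029 m and angle between bar_2_center's own x axis and vertical between 1.47 and 1.67 rad) or (z of bar_2_center in the frame of fixture between 0.0745 and 0.0845 m and angle between the x axis of bar_2_center and the x axis of fixture, either way round below 0.2 rad and x of bar_2_center in the frame of fixture between -0.015 and 0.015 m and y of bar_2_center in the frame of fixture between -0.029 and -0.013 m and angle between bar_2_center's own x axis and vertical between 1.47 and 1.67 rad)) and ((z of bar_3_center in the frame of fixture between 0.0445 and 0.0545 m and angle between the x axis of bar_3_center and the x axis of fixture, either way round below 0.2 rad and x of bar_3_center in the frame of fixture between -0.015 and 0.015 m and y of bar_3_center in the frame of fixture between 0.013 and 0.029 m and angle between bar_3_center's own x axis and vertical between 1.47 and 1.67 rad) or (z of bar_3_center in the frame of fixture between 0.0445 and 0.0545 m and angle between the x axis of bar_3_center and the x axis of fixture, either way round below 0.2 rad and x of bar_3_center in the frame of fixture between -0.015 and 0.015 m and y of bar_3_center in the frame of fixture between -0.029 and -0.013 m and angle between bar_3_center's own x axis and vertical between 1.47 and 1.67 rad) or (z of bar_3_center in the frame of fixture between 0.0595 and 0.0695 m and angle between the x axis of bar_3_center and the y axis of fixture, either way round below 0.2 rad and y of bar_3_center in the frame of fixture between -0.015 and 0.015 m and x of bar_3_center in the frame of fixture between 0.013 and 0.029 m and angle between bar_3_center's own x axis and vertical between 1.47 and 1.67 rad) or (z of bar_3_center in the frame of fixture between 0.0595 and 0.0695 m and angle between the x axis of bar_3_center and the y axis of fixture, either way round below 0.2 rad and y of bar_3_center in the frame of fixture between -0.015 and 0.015 m and x of bar_3_center in the frame of fixture between -0.029 and -0.013 m and angle between bar_3_center's own x axis and vertical between 1.47 and 1.67 rad) or (z of bar_3_center in the frame of fixture between 0.0745 and 0.0845 m and angle between the x axis of bar_3_center and the x axis of fixture, either way round below 0.2 rad and x of bar_3_center in the frame of fixture between -0.015 and 0.015 m and y of bar_3_center in the frame of fixture between 0.013 and 0.029 m and angle between bar_3_center's own x axis and vertical between 1.47 and 1.67 rad) or (z of bar_3_center in the frame of fixture between 0.0745 and 0.0845 m and angle between the x axis of bar_3_center and the x axis of fixture, either way round below 0.2 rad and x of bar_3_center in the frame of fixture between -0.015 and 0.015 m and y of bar_3_center in the frame of fixture between -0.029 and -0.013 m and angle between bar_3_center's own x axis and vertical between 1.47 and 1.67 rad)) and ((z of bar_4_center in the frame of fixture between 0.0445 and 0.0545 m and angle between the x axis of bar_4_center and the x axis of fixture, either way round below 0.2 rad and x of bar_4_center in the frame of fixture between -0.015 and 0.015 m and y of bar_4_center in the frame of fixture between 0.013 and 0.029 m and angle between bar_4_center's own x axis and vertical between 1.47 and 1.67 rad) or (z of bar_4_center in the frame of fixture between 0.0445 and 0.0545 m and angle between the x axis of bar_4_center and the x axis of fixture, either way round below 0.2 rad and x of bar_4_center in the frame of fixture between -0.015 and 0.015 m and y of bar_4_center in the frame of fixture between -0.029 and -0.013 m and angle between bar_4_center's own x axis and vertical between 1.47 and 1.67 rad) or (z of bar_4_center in the frame of fixture between 0.0595 and 0.0695 m and angle between the x axis of bar_4_center and the y axis of fixture, either way round below 0.2 rad and y of bar_4_center in the frame of fixture between -0.015 and 0.015 m and x of bar_4_center in the frame of fixture between 0.013 and 0.029 m and angle between bar_4_center's own x axis and vertical between 1.47 and 1.67 rad) or (z of bar_4_center in the frame of fixture between 0.0595 and 0.0695 m and angle between the x axis of bar_4_center and the y axis of fixture, either way round below 0.2 rad and y of bar_4_center in the frame of fixture between -0.015 and 0.015 m and x of bar_4_center in the frame of fixture between -0.029 and -0.013 m and angle between bar_4_center's own x axis and vertical between 1.47 and 1.67 rad) or (z of bar_4_center in the frame of fixture between 0.0745 and 0.0845 m and angle between the x axis of bar_4_center and the x axis of fixture, either way round below 0.2 rad and x of bar_4_center in the frame of fixture between -0.015 and 0.015 m and y of bar_4_center in the frame of fixture between 0.013 and 0.029 m and angle between bar_4_center's own x axis and vertical between 1.47 and 1.67 rad) or (z of bar_4_center in the frame of fixture between 0.0745 and 0.0845 m and angle between the x axis of bar_4_center and the x axis of fixture, either way round below 0.2 rad and x of bar_4_center in the frame of fixture between -0.015 and 0.015 m and y of bar_4_center in the frame of fixture between -0.029 and -0.013 m and angle between bar_4_center's own x axis and vertical between 1.47 and 1.67 rad)) and ((z of bar_5_center in the frame of fixture between 0.0445 and 0.0545 m and angle between the x axis of bar_5_center and the x axis of fixture, either way round below 0.2 rad and x of bar_5_center in the frame of fixture between -0.015 and 0.015 m and y of bar_5_center in the frame of fixture between 0.013 and 0.029 m and angle between bar_5_center's own x axis and vertical between 1.47 and 1.67 rad) or (z of bar_5_center in the frame of fixture between 0.0445 and 0.0545 m and angle between the x axis of bar_5_center and the x axis of fixture, either way round below 0.2 rad and x of bar_5_center in the frame of fixture between -0.015 and 0.015 m and y of bar_5_center in the frame of fixture between -0.029 and -0.013 m and angle between bar_5_center's own x axis and vertical between 1.47 and 1.67 rad) or (z of bar_5_center in the frame of fixture between 0.0595 and 0.0695 m and angle between the x axis of bar_5_center and the y axis of fixture, either way round below 0.2 rad and y of bar_5_center in the frame of fixture between -0.015 and 0.015 m and x of bar_5_center in the frame of fixture between 0.013 and 0.029 m and angle between bar_5_center's own x axis and vertical between 1.47 and 1.67 rad) or (z of bar_5_center in the frame of fixture between 0.0595 and 0.0695 m and angle between the x axis of bar_5_center and the y axis of fixture, either way round below 0.2 rad and y of bar_5_center in the frame of fixture between -0.015 and 0.015 m and x of bar_5_center in the frame of fixture between -0.029 and -0.013 m and angle between bar_5_center's own x axis and vertical between 1.47 and 1.67 rad) or (z of bar_5_center in the frame of fixture between 0.0745 and 0.0845 m and angle between the x axis of bar_5_center and the x axis of fixture, either way round below 0.2 rad and x of bar_5_center in the frame of fixture between -0.015 and 0.015 m and y of bar_5_center in the frame of fixture between 0.013 and 0.029 m and angle between bar_5_center's own x axis and vertical between 1.47 and 1.67 rad) or (z of bar_5_center in the frame of fixture between 0.0745 and 0.0845 m and angle between the x axis of bar_5_center and the x axis of fixture, either way round below 0.2 rad and x of bar_5_center in the frame of fixture between -0.015 and 0.015 m and y of bar_5_center in the frame of fixture between -0.029 and -0.013 m and angle between bar_5_center's own x axis and vertical between 1.47 and 1.67 rad)) and ((z of bar_6_center in the frame of fixture between 0.0445 and 0.0545 m and angle between the x axis of bar_6_center and the x axis of fixture, either way round below 0.2 rad and x of bar_6_center in the frame of fixture between -0.015 and 0.015 m and y of bar_6_center in the frame of fixture between 0.013 and 0.029 m and angle between bar_6_center's own x axis and vertical between 1.47 and 1.67 rad) or (z of bar_6_center in the frame of fixture between 0.0445 and 0.0545 m and angle between the x axis of bar_6_center and the x axis of fixture, either way round below 0.2 rad and x of bar_6_center in the frame of fixture between -0.015 and 0.015 m and y of bar_6_center in the frame of fixture between -0.029 and -0.013 m and angle between bar_6_center's own x axis and vertical between 1.47 and 1.67 rad) or (z of bar_6_center in the frame of fixture between 0.0595 and 0.0695 m and angle between the x axis of bar_6_center and the y axis of fixture, either way round below 0.2 rad and y of bar_6_center in the frame of fixture between -0.015 and 0.015 m and x of bar_6_center in the frame of fixture between 0.013 and 0.029 m and angle between bar_6_center's own x axis and vertical between 1.47 and 1.67 rad) or (z of bar_6_center in the frame of fixture between 0.0595 and 0.0695 m and angle between the x axis of bar_6_center and the y axis of fixture, either way round below 0.2 rad and y of bar_6_center in the frame of fixture between -0.015 and 0.015 m and x of bar_6_center in the frame of fixture between -0.029 and -0.013 m and angle between bar_6_center's own x axis and vertical between 1.47 and 1.67 rad) or (z of bar_6_center in the frame of fixture between 0.0745 and 0.0845 m and angle between the x axis of bar_6_center and the x axis of fixture, either way round below 0.2 rad and x of bar_6_center in the frame of fixture between -0.015 and 0.015 m and y of bar_6_center in the frame of fixture between 0.013 and 0.029 m and angle between bar_6_center's own x axis and vertical between 1.47 and 1.67 rad) or (z of bar_6_center in the frame of fixture between 0.0745 and 0.0845 m and angle between the x axis of bar_6_center and the x axis of fixture, either way round below 0.2 rad and x of bar_6_center in the frame of fixture between -0.015 and 0.015 m and y of bar_6_center in the frame of fixture between -0.029 and -0.013 m and angle between bar_6_center's own x axis and vertical between 1.47 and 1.67 rad)) and linear speed of each of plate_a, plate_b, plate_c, bar_1, bar_2, bar_3, bar_4, bar_5, bar_6 below 0.02 m/s); the robot touches nothing.
It fails at once if a bystander (bracelet, magnifier, steel block) is pushed more than 30 mm (distance of any of silver_cuff, loupe_glass, bench_block from where it was at the start of the episode above 0.03 m).
Of pins_a, pins_b, pins_c only 1 to 1 are there at a start; the rules pass over those that are not, and their reading is None.
Of bar_1, bar_2, bar_3, bar_4, bar_5, bar_6 only 4 to 6 are there at a start; the rules pass over those that are not, and their reading is None.
At some moment in a run one of plate_a, plate_b, plate_c may be knocked a few centimetres aside while the robot is not near it.
Once in a run the grip may slacken for a moment while it holds something.
It also fails if it takes over 210 s, if anything falls off the work surface, if the arm or the gripper's body presses on something with over 40 N, if the wrist force passes 120 N, or if a joint passes its speed limit or range.

## Working session

There is one attempt and no reset: what is moved stays moved. The work goes in short steps, Python scripts to look and compute and a tool call to move; the robot and the scene stay as the last step left them, time stands still between calls to the robot, and variables do not carry over. Pictures are saved under pics/ and viewed, and the job is handed in when it is done.

Besides the shell and the picture viewer there is one more tool, called after "Call:" as name(argument=value, ...) on one line, values as JSON. apply_moves: Moves the arm, as the interface text tells. Its arguments: {"type":"object","properties":{"motion":{"type":"string"},"squeeze":{"type":"number"}},"required":["motion"]}

```bash
ls; mkdir -p pics; cat > h.py <<'E'
import numpy as np, cv2
from rig import r, grab_frame, spotter
def save(name,f=None,cam="scene",scale=1.5):
    f=f or grab_frame(cam); im=cv2.cvtColor(f["img"],cv2.COLOR_RGB2BGR)
    im=cv2.resize(im,None,fx=scale,fy=scale,interpolation=cv2.INTER_CUBIC); cv2.imwrite("pics/"+name+".png",im); return f
E
python3 - <<'E'
from h import *
print(r.sense())
for c in("scene","top","wrist"):
    f=save("a_"+c,cam=c); print(c,f["fx"],f["cx"],f["cy"],np.round(f["R"],3).tolist(),np.round(f["t"],1))
for c in("top","scene"):
  for q in("fixture","plate_a_center","bar_1_center","silver_cuff","loupe_glass","bench_block"):
    print(c,q,[(np.round(d["point"],0).tolist(),round(d["conf"],2)) for d in spotter.place_of(q,c)])
print(r.sense()["clock"])
E
```

```text
pics
{'clock': 0.0, 'qpos': array([ 1.18964280e+00,  3.53654511e-01,  1.63412693e+00, -1.39053755e-05,
        1.15516793e+00, -2.40128273e-03]), 'qvel': array([ 0.00039133, -0.0004431 , -0.00064595,  0.00031949,  0.00019149,
        0.00108152]), 'joint_efforts': array([-1.80356169e-04, -6.05243325e+01, -3.42060399e+01, -1.19553852e-04,
        9.41825216e-03, -7.19348463e-05]), 'eef_pos': array([231.01955203, 580.49327768, 403.96061371]), 'tcp_rot': array([-3.14023591e+00,  9.45597711e-06,  2.76284603e+00]), 'contact_force': array([ 0.12439792,  0.17415671, -0.5267883 ]), 'wrist_torque': array([0.02002479, 0.00313873, 0.04366028]), 'opening': 1.0027421830110892}
scene 387.30138824563113 250.35328476125096 187.01063138209128 [[-0.441, -0.898, 0.001], [-0.591, 0.289, -0.753], [0.676, -0.332, -0.658]] [200.4 478.3 453.5]
top 416.6779653508984 250.60939523708683 184.208539656708 [[0.016, -1.0, 0.003], [-0.984, -0.016, -0.179], [0.179, 0.0, -0.984]] [-117.3  668.9  937.8]
wrist 297.3186396354542 255.6388537772826 186.97838739496245 [[0.37, 0.929, -0.001], [0.887, -0.353, 0.297], [0.275, -0.111, -0.955]] [-624.7  -38.5  380.6]
top fixture [([538.0, -162.0, 4.0], 0.8)]
top plate_a_center [([526.0, 167.0, 4.0], 0.97)]
top bar_1_center []
top silver_cuff [([781.0, 73.0, -1.0], 0.65)]
top loupe_glass [([786.0, 194.0, -1.0], 0.82)]
top bench_block [([789.0, -6.0, -4.0], 0.87)]
scene fixture [([533.0, -166.0, 3.0], 0.68)]
scene plate_a_center [([526.0, 165.0, 6.0], 0.77), ([637.0, 52.0, 3.0], 0.62), ([783.0, 192.0, -0.0], 0.6)]
scene bar_1_center [([693.0, 172.0, 9.0], 0.37), ([782.0, 194.0, -1.0], 0.18)]
scene silver_cuff [([783.0, 77.0, 0.0], 0.82)]
scene loupe_glass [([784.0, 191.0, -2.0], 0.51), ([698.0, -75.0, 9.0], 0.47)]
scene bench_block [([794.0, -7.0, -2.0], 0.84)]
0.75
```

View pics/a_top.png

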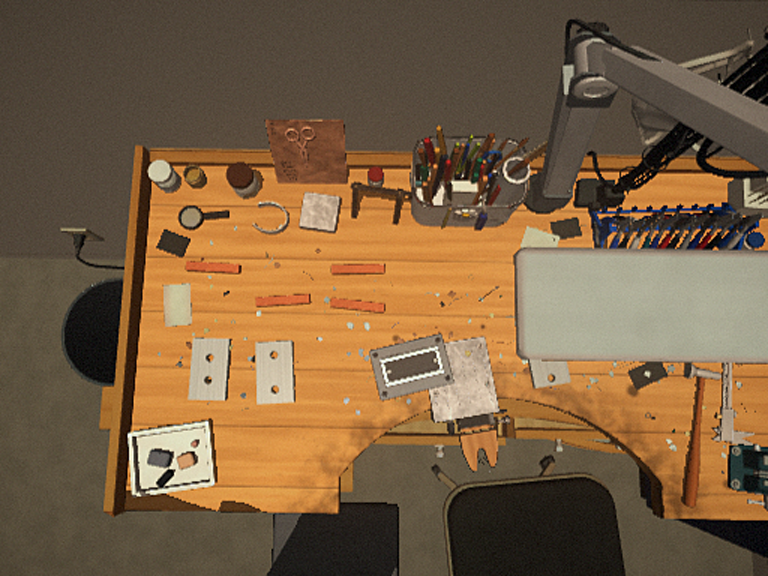

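View pics/a_scene.png

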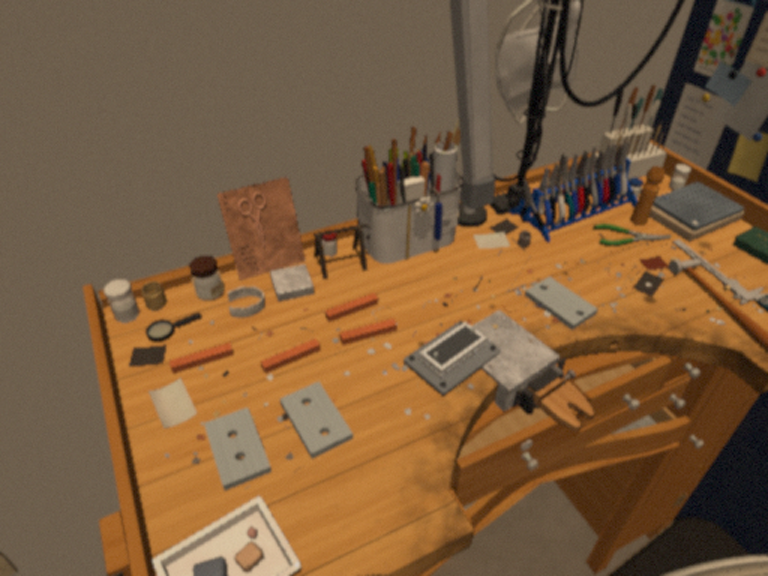

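View pics/a_wrist.png

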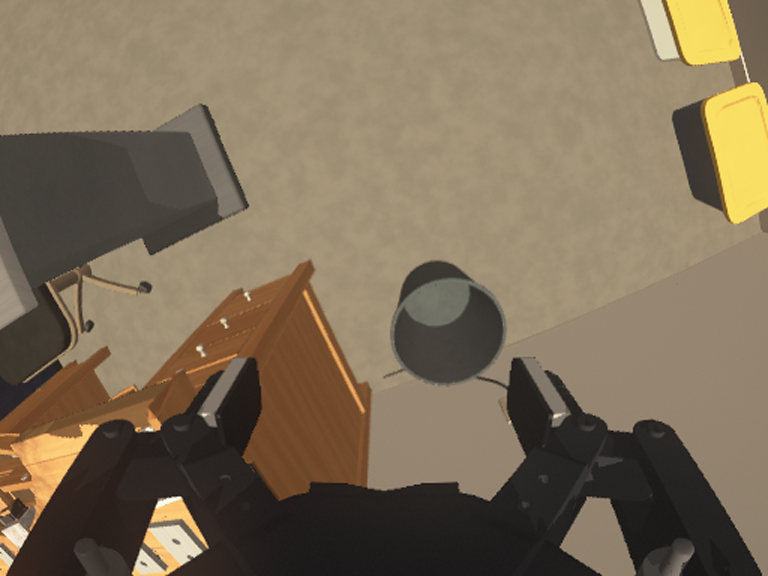

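The top view shows 4 bars at (213,267), (357,268), (283,300) and (357,304). Two plates are at (210,370) and (274,372), and the third is at (550,372), partly under the lamp. The fixture is at (410,367). Next I'll measure precisely by segmentation and look at crops.

```bash
cat >> h.py <<'E'
def w2p(f,X):
    c=np.asarray(X,float)@np.array(f["R"]).T+f["t"]; return np.stack([f["fx"]*c[...,0]/c[...,2]+f["cx"],f["fy"]*c[...,1]/c[...,2]+f["cy"]],-1)
def p2w(f,p,z):
    p=np.atleast_2d(np.asarray(p,float)); d=np.c_[(p[:,0]-f["cx"])/f["fx"],(p[:,1]-f["cy"])/f["fy"],np.ones(len(p))]
    R=np.array(f["R"]); d=d@R; C=-R.T@f["t"]; return C+d*((z-C[2])/d[:,2])[:,None]
def rects(f,mask,z,amin):
    out=[]
    cs,_=cv2.findContours(mask.astype(np.uint8),cv2.RETR_EXTERNAL,cv2.CHAIN_APPROX_NONE)
    for c in cs:
        if cv2.contourArea(c)<amin: continue
        w=p2w(f,c[:,0,:],z)[:,:2].astype(np.float32); (cx,cy),(a,b),an=cv2.minAreaRect(w)
        if a<b: a,b,an=b,a,an+90
        out.append((round(cx,1),round(cy,1),round(a,1),round(b,1),round((an+90)%180-90,1)))
    return out
def barmask(f):
    h=cv2.cvtColor(f["img"],cv2.COLOR_RGB2HSV).astype(int)
    return ((h[...,0]<9)|(h[...,0]>174))&(h[...,1]>130)&(h[...,2]>100)
E
python3 - <<'E'
from h import *
F={c:grab_frame(c) for c in("top","scene")}
for c,f in F.items():
    m=barmask(f); print(c)
    for q in rects(f,m,8,60): print("bar",q)
    cv2.imwrite(f"pics/m_{c}.png",m*255)
im=cv2.cvtColor(F["top"]["img"],cv2.COLOR_RGB2BGR)
cv2.imwrite("pics/crop1.png",cv2.resize(im[150:290,110:310],None,fx=4,fy=4,interpolation=cv2.INTER_CUBIC))
im=cv2.cvtColor(F["scene"]["img"],cv2.COLOR_RGB2BGR)
cv2.imwrite("pics/crop2.png",cv2.resize(im[170:290,250:410],None,fx=5,fy=5,interpolation=cv2.INTER_CUBIC))
for q in("plate_a_center","fixture","bar_1_center","seat"):
  for c in F: print(c,q,[(np.round(d["point"],0).tolist(),round(d["conf"],2)) for d in spotter.place_of(q,c)],[(np.round(d["point"],0).tolist(),round(d["conf"],2)) for d in spotter.boxes_of(q,c)])
E
```

```text
top
bar (861.8, -100.9, 24.5, 23.4, 1.0)
scene
top plate_a_center [([526.0, 169.0, 3.0], 0.8)] [([524.0, 165.0, 9.0], 0.86)]
scene plate_a_center [([524.0, 168.0, 4.0], 0.57), ([531.0, -162.0, 37.0], 0.25)] [([517.0, 167.0, 10.0], 0.77)]
top fixture [([539.0, -164.0, 4.0], 0.93)] [([533.0, -161.0, 11.0], 0.92), ([528.0, -386.0, 14.0], 0.24)]
scene fixture [] [([512.0, -148.0, 14.0], 0.72), ([548.0, -380.0, 9.0], 0.66)]
top bar_1_center [] []
scene bar_1_center [] []
top seat [([534.0, -169.0, 32.0], 0.62)] [([527.0, -166.0, 10.0], 0.94)]
scene seat [] [([510.0, -147.0, 12.0], 0.81)][ WARN:0@4.200] global loadsave.cpp:1063 imwrite_ Unsupported depth image for selected encoder is fallbacked to CV_8U.
```

View pics/crop1.png

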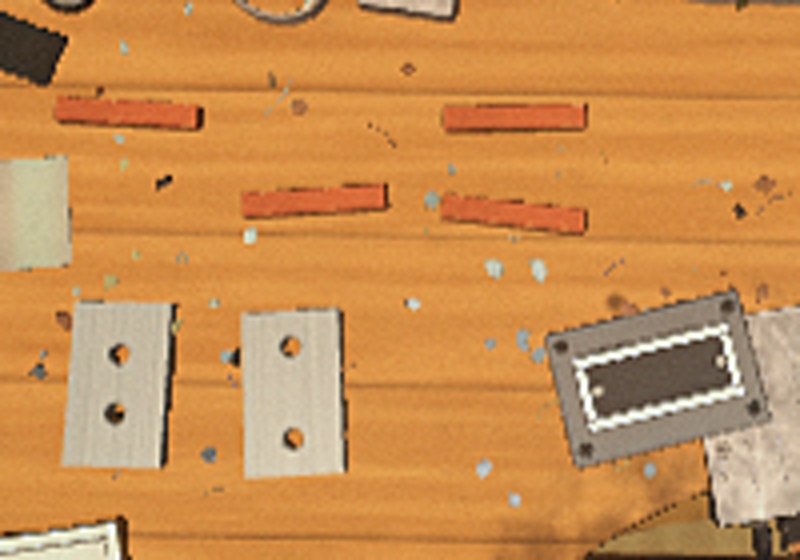

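View pics/crop2.png

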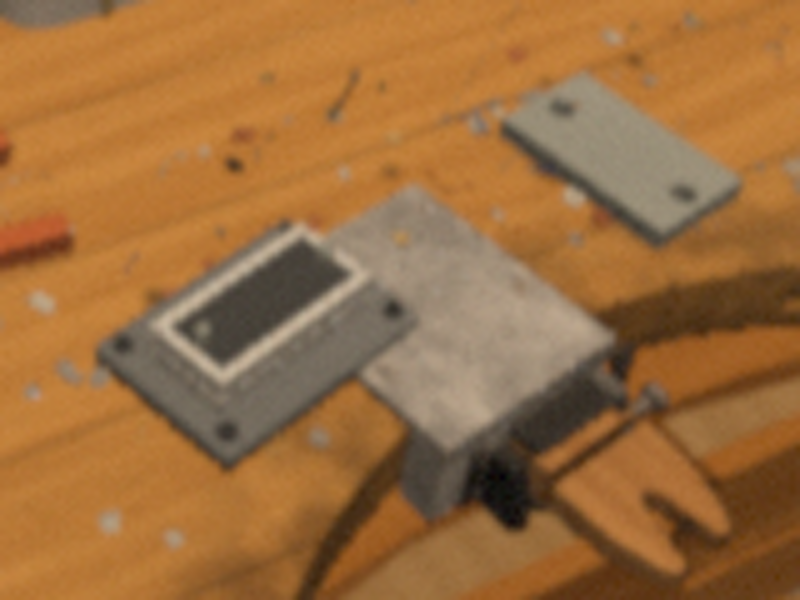

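The pin spacing against the 96 mm seat length gives about 75 mm, so ±38: plate c. The left plate has about 36 mm between holes (a) and the second about 56 mm (b), so the far plate should be c. Next I'll fix the masks and bound the lamp height.

```bash
cat >> h.py <<'E'
def barmask(f):
    i=f["img"].astype(int); r_,g,b=i[...,0],i[...,1],i[...,2]
    m=((r_>120)&(g<0.52*r_)&(b<0.42*r_)).astype(np.uint8)
    return cv2.morphologyEx(m,cv2.MORPH_CLOSE,np.ones((3,3),np.uint8))
E
python3 - <<'E'
from h import *
F={c:grab_frame(c) for c in("top","scene")}
print("px",F["top"]["img"][178,240],F["scene"]["img"][238,135], F["top"]["img"][190,240])
for c,f in F.items():
    R=np.array(f["R"]);print(c,"C",-R.T@f["t"])
    m=barmask(f)
    for q in rects(f,m,8,60): print("bar",q)
# crop1 coords -> px/4+(110,150)
f=F["top"]
g=lambda pts,z:np.round(p2w(f,[(x/4+110,y/4+150) for x,y in pts],z)[:,:2],1).tolist()
print("pins",g([(598,390),(720,362)],36)); print("flange",g([(548,337),(737,290),(770,415),(580,467)],10))
print("seat",g([(574,364),(730,322),(745,390),(592,432)],30))
print("A",g([(75,303),(174,303),(163,467),(63,467)],12),g([(119,353),(115,413)],12))
print("B",g([(241,313),(340,309),(345,472),(246,478)],12),g([(291,346),(293,438)],12))
s=F["scene"]
g2=lambda pts,z:np.round(p2w(s,[(x/5+250,y/5+170) for x,y in pts],z)[:,:2],1).tolist()
print("C",g2([(503,118),(588,73),(742,185),(658,232)],12),g2([(565,106),(685,192)],12))
# lamp: top px corners, for heights
for z in(300,500,700): 
  w=p2w(f,[(515/1.5,250/1.5),(515/1.5,360/1.5)],z); print(z,np.round(w),np.round(w2p(s,w)))
E
```

```text
px [214 106  54] [155  74  37] [228 158  76]
top C [ 492.37340397 -106.84073557 1042.51821718]
bar (420.2, -627.5, 202.3, 11.7, -9.8)
bar (632.3, -75.0, 88.5, 15.0, 84.5)
bar (638.7, 49.6, 85.6, 15.5, -85.7)
bar (694.2, -75.7, 88.7, 14.8, -86.5)
bar (692.4, 170.8, 87.5, 14.8, 86.9)
scene C [ 64.17427217 192.19565609 658.42784664]
bar (695.5, 171.3, 86.1, 14.7, 87.9)
bar (641.3, 51.4, 87.4, 14.8, -85.4)
bar (634.3, -74.6, 87.5, 15.3, 84.6)
bar (696.5, -74.6, 89.2, 13.6, -87.4)
pins [[521.8, -130.3], [539.6, -203.2]]
flange [[554.4, -99.7], [585.2, -216.2], [509.1, -236.2], [476.1, -120.5]]
seat [[537.3, -115.8], [564.0, -209.8], [523.4, -218.8], [497.1, -127.1]]
A [[570.5, 192.4], [571.5, 131.3], [472.2, 132.3], [471.2, 192.9]] [[540.3, 163.3], [504.0, 163.4]]
B [[566.0, 89.7], [569.4, 28.8], [470.9, 21.9], [466.4, 81.7]] [[546.3, 58.0], [490.7, 54.3]]
C [[596.5, -347.7], [605.2, -407.9], [507.1, -421.1], [500.1, -363.8]] [[590.1, -381.1], [515.4, -393.3]]
300 [[ 663. -275.  300.]
 [ 530. -272.  300.]] [[326.  81.]
 [367. 110.]]
500 [[ 617. -230.  500.]
 [ 520. -228.  500.]] [[335. -19.]
 [374.  -3.]]
700 [[ 571. -185.  700.]
 [ 510. -183.  700.]] [[ 351. -200.]
 [ 387. -205.]]
```

The camera geometry agrees: the fixture is at (531,-168) with yaw about -75.5°, and the pins are ±37.5 apart. The far plate has holes 75.6 apart, so it is c, at (552,-386) with yaw about 9.4°. The lamp is out of the scene image, which puts it above about 500 mm. I'll move over the fixture for a wrist-camera view.

```bash
cat >> h.py <<'E'
def go(x,y,z,psi=None,s=None):
    s=s or r.sense(); e=s["tcp_rot"]; p=s["eef_pos"]; y0=e[2]
    d=np.array([x,y,z])-p; c,sn=np.cos(y0),np.sin(y0)
    tw=0 if psi is None else -((np.radians(psi)-y0+np.pi)%(2*np.pi)-np.pi)/np.pi
    print("from",np.round(p,1),"rot",np.round(np.degrees(e),2),"F",np.round(s["contact_force"],1),"open",round(s["opening"],3),"t",round(s["clock"],2))
    print("MOVE %.4f %.4f %.4f %.4f"%((d[0]*c+d[1]*sn)/1e3,(d[0]*sn-d[1]*c)/1e3,-d[2]/1e3,tw),"rows>=",int(np.ceil(max(np.linalg.norm(d)/41.7,abs(tw)*180/7.16)))+1)
E
python3 -c "
from h import *
go(531,-168,370,104.5)"
```

```text
from [231.1 580.7 404.7] rot [-180.      0.    158.29] F [ 0.1 -0.9  0.1] open 1.002 t 1.75
MOVE -0.5555 -0.5847 0.0347 0.2989 rows>= 21
```

Call:
apply_moves(motion="1 -0.5555 -0.5847 0.0347 0.299;1 -0.5555 -0.5847 0.0347 0.299;1 -0.5555 -0.5847 0.0347 0.299;1 -0.5555 -0.5847 0.0347 0.299;1 -0.5555 -0.5847 0.0347 0.299;1 -0.5555 -0.5847 0.0347 0.299;1 -0.5555 -0.5847 0.0347 0.299;1 -0.5555 -0.5847 0.0347 0.299;1 -0.5555 -0.5847 0.0347 0.299;1 -0.5555 -0.5847 0.0347 0.299;1 -0.5555 -0.5847 0.0347 0.299;1 -0.5555 -0.5847 0.0347 0.299;1 -0.5555 -0.5847 0.0347 0.299;1 -0.5555 -0.5847 0.0347 0.299;1 -0.5555 -0.5847 0.0347 0.299;1 -0.5555 -0.5847 0.0347 0.299;1 -0.5555 -0.5847 0.0347 0.299;1 -0.5555 -0.5847 0.0347 0.299;1 -0.5555 -0.5847 0.0347 0.299;1 -0.5555 -0.5847 0.0347 0.299", squeeze=60)

```text
clock: 3.42
eef_pos: [532.4, -172.3, 370.0]
tcp_rot: [3.14, 0.002, 1.821]
contact_force: [0.1, 0.9, 0.6]
opening: 1.0
```

```bash
python3 -c "
from h import *
go(531,-168,370,104.5)
f=save('b_wrist',cam='wrist')
import pickle;pickle.dump(f,open('fb.pkl','wb'))
for q in('seat','plate_a_center'): print(spotter.place_of(q,'wrist'))
"
```

```text
from [ 532.4 -172.3  370. ] rot [1.7993e+02 1.2000e-01 1.0435e+02] F [0.1 0.9 0.6] open 1.0 t 3.42
MOVE 0.0045 -0.0003 0.0000 -0.0008 rows>= 2
[]
[]
```

View pics/b_wrist.png

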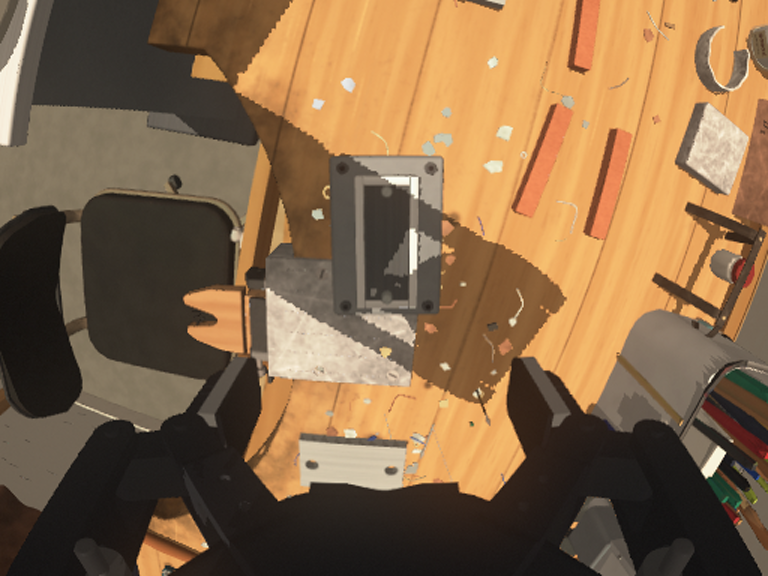

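The wrist view shows pins at about (387,192) and (387,297), and the plate c holes at about (312,464) and (391,470). I'll zoom in and compute them with the fisheye model.

```bash
cat >> h.py <<'E'
def fp2w(f,p,z):
    p=np.atleast_2d(np.asarray(p,float)); u=np.c_[(p[:,0]-f["cx"])/f["fx"],(p[:,1]-f["cy"])/f["fy"]]; th=np.linalg.norm(u,axis=1)
    d=np.c_[u*(np.sin(th)/np.maximum(th,1e-9))[:,None],np.cos(th)]
    R=np.array(f["R"]); d=d@R; C=-R.T@f["t"]; return C+d*((z-C[2])/d[:,2])[:,None]
def crop(f,x0,y0,x1,y1,k,name,gain=1.0):
    im=cv2.cvtColor(f["img"],cv2.COLOR_RGB2BGR)[y0:y1,x0:x1]; im=np.clip(im*gain,0,255).astype(np.uint8)
    cv2.imwrite("pics/"+name+".png",cv2.resize(im,None,fx=k,fy=k,interpolation=cv2.INTER_CUBIC))
E
python3 -c "
from h import *
import pickle;f=pickle.load(open('fb.pkl','rb'))
crop(f,210,95,305,215,5,'b1',1.8); crop(f,190,280,290,330,7,'b2')
R=np.array(f['R']);print(-R.T@f['t'])
"
```

```text
[514.04419251 -98.25057281 339.93194135]
```

View pics/b1.png

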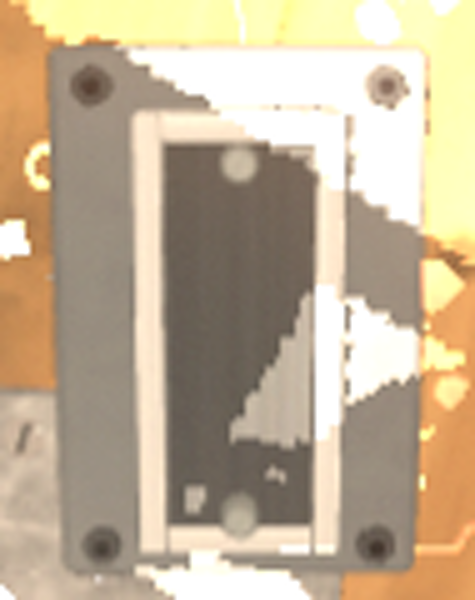

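View pics/b2.png

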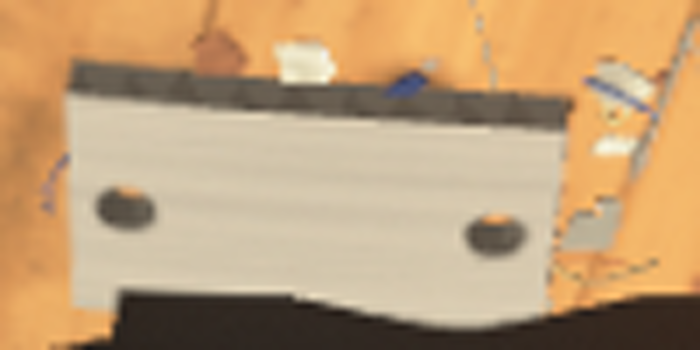

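```bash
python3 -c "
from h import *
import pickle;f=pickle.load(open('fb.pkl','rb'))
def g(P,x0,y0,k,z):
    w=fp2w(f,[((x+.5)/k-.5+x0,(y+.5)/k-.5+y0) for x,y in P],z)[:,:2]; c=w.mean(0); print(np.round(w,1).tolist(),'c',np.round(c,1)); return w
w=g([(238,161),(238,515)],210,95,5,38.5); d=w[1]-w[0]; print(np.linalg.norm(d),np.degrees(np.arctan2(d[1],d[0])))
w=g([(91,86),(386,86),(101,545),(376,545)],210,95,5,10);d=w[2]+w[3]-w[0]-w[1]; print(np.degrees(np.arctan2(d[1],d[0])))
w=g([(51,47),(428,50),(70,570),(410,570)],210,95,5,10);d=w[2]+w[3]-w[0]-w[1]; print(np.degrees(np.arctan2(d[1],d[0])))
w=g([(133,112),(350,108),(137,552),(340,552)],210,95,5,30);d=w[2]+w[3]-w[0]-w[1]; print(np.degrees(np.arctan2(d[1],d[0])))
w=g([(126,208),(496,234)],190,280,7,12); d=w[1]-w[0]; print(np.linalg.norm(d),np.degrees(np.arctan2(d[1],d[0])))
"
```

```text
[[523.3, -127.6], [542.2, -201.0]] c [ 532.7 -164.3]
75.80661415918861 -75.60442328034515
[[488.6, -121.9], [551.6, -105.8], [515.2, -226.2], [578.5, -210.0]] c [ 533.5 -166. ]
-75.60283933728981
[[477.9, -115.5], [558.5, -95.5], [509.4, -234.3], [588.3, -214.2]] c [ 533.5 -164.9]
-75.54130351296655
[[499.9, -123.8], [543.3, -111.8], [523.3, -218.0], [567.2, -206.8]] c [ 533.4 -165.1]
-75.96448469827656
[[518.3, -393.3], [593.1, -379.7]] c [ 555.7 -386.5]
76.07556797372631 10.324253556645683
```

```bash
python3 -c "
from h import *
go(554.5,-386.5,300,10)
"
```

```text
from [ 531.  -168.7  369.6] rot [-1.7996e+02 -4.0000e-02  1.0434e+02] F [-0.4  1.8 -0.7] open 0.998 t 3.57
MOVE -0.2168 -0.0312 0.0696 0.5241 rows>= 15
```

Call:
apply_moves(motion="1 -0.217 -0.031 0.07 0.524;1 -0.217 -0.031 0.07 0.524;1 -0.217 -0.031 0.07 0.524;1 -0.217 -0.031 0.07 0.524;1 -0.217 -0.031 0.07 0.524;1 -0.217 -0.031 0.07 0.524;1 -0.217 -0.031 0.07 0.524;1 -0.217 -0.031 0.07 0.524;1 -0.217 -0.031 0.07 0.524;1 -0.217 -0.031 0.07 0.524;1 -0.217 -0.031 0.07 0.524;1 -0.217 -0.031 0.07 0.524;1 -0.217 -0.031 0.07 0.524;1 -0.217 -0.031 0.07 0.524;1 -0.217 -0.031 0.07 0.524;1 -0.217 -0.031 0.07 0.524")

```text
clock: 4.9
eef_pos: [555.5, -384.7, 300.2]
tcp_rot: [-3.141, 0.0, 0.182]
contact_force: [-0.2, -1.1, 0.6]
opening: 1.001
```

```bash
python3 -c "
from h import *
go(554.5,-386.5,300,10)
f=save('c_wrist',cam='wrist')
import pickle;pickle.dump(f,open('fc.pkl','wb'))
crop(f,180,80,330,190,5,'c1')
"
```

```text
from [ 555.5 -384.7  300.2] rot [-179.99    0.     10.43] F [-0.2 -1.1  0.6] open 1.001 t 4.9
MOVE -0.0013 0.0016 0.0002 0.0024 rows>= 2
```

View pics/c_wrist.png

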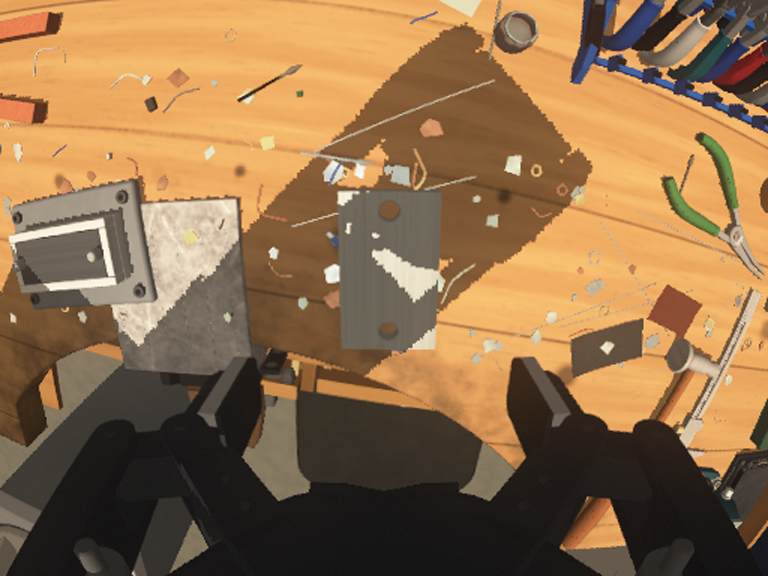

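Plate c holes are at (389,210) and (389,331), squarely between the fingers.

```bash
python3 -c "
from h import *
import pickle;f=pickle.load(open('fc.pkl','rb'))
def g(P,k,z):
    w=fp2w(f,[((x+.5)/k-.5,(y+.5)/k-.5) for x,y in P],z)[:,:2]; d=w[-1]-w[0];print(np.round(w,1).tolist(),'c',np.round(w.mean(0),1),np.linalg.norm(d),np.degrees(np.arctan2(d[1],d[0])))
g([(389,331),(389,210)],1.5,12)
g([(342,192),(437,192),(437,350),(342,350)],1.5,12)
go(554,-386,210,10)
"
```

```text
[[519.0, -394.2], [594.2, -380.2]] c [ 556.6 -387.2] 76.47302419803324 10.59072897720129
[[599.8, -351.4], [609.9, -405.7], [511.2, -427.3], [500.2, -366.9]] c [ 555.3 -387.8] 100.81340800170011 -171.15100694913943
from [ 555.4 -385.   300.2] rot [-179.99    0.     10.39] F [1.1 0.1 0.4] open 1.0 t 4.95
MOVE -0.0016 0.0007 0.0902 0.0022 rows>= 4
```

View pics/c1.png

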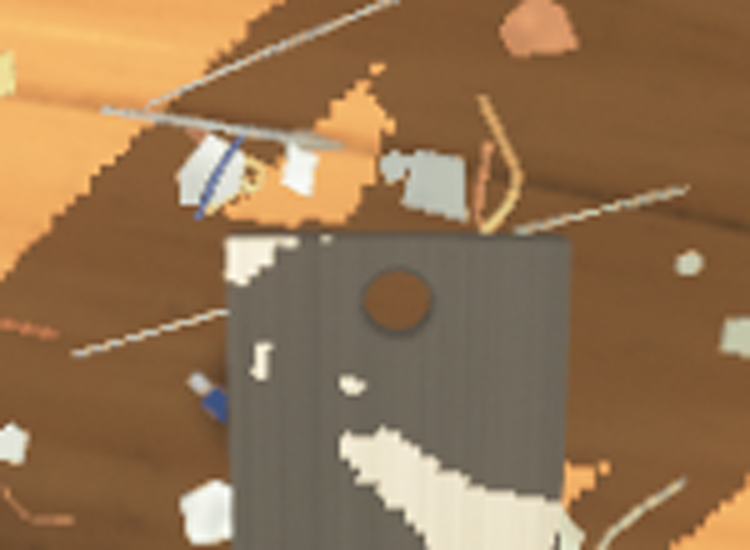

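Call:
apply_moves(motion="1 0 0.002 0.03 0;1 0 0.002 0.07 0;1 0 0.002 0.1 0;1 0 0.002 0.118 0;1 0 0.002 0.122 0;1 0 0.002 0.122 0")

```text
clock: 5.45
eef_pos: [555.2, -387.3, 176.6]
tcp_rot: [-3.14, 0.002, 0.179]
contact_force: [-0.3, 0.5, -0.2]
opening: 0.998
```

```bash
python3 -c "
from h import *
go(556,-387,172,10.4)
f=save('d_wrist',cam='wrist')
"
```

```text
from [ 555.2 -387.3  176.6] rot [-1.7988e+02  1.1000e-01  1.0250e+01] F [-0.3  0.5 -0.2] open 0.998 t 5.45
MOVE 0.0009 -0.0002 0.0046 -0.0008 rows>= 2
```

View pics/d_wrist.png

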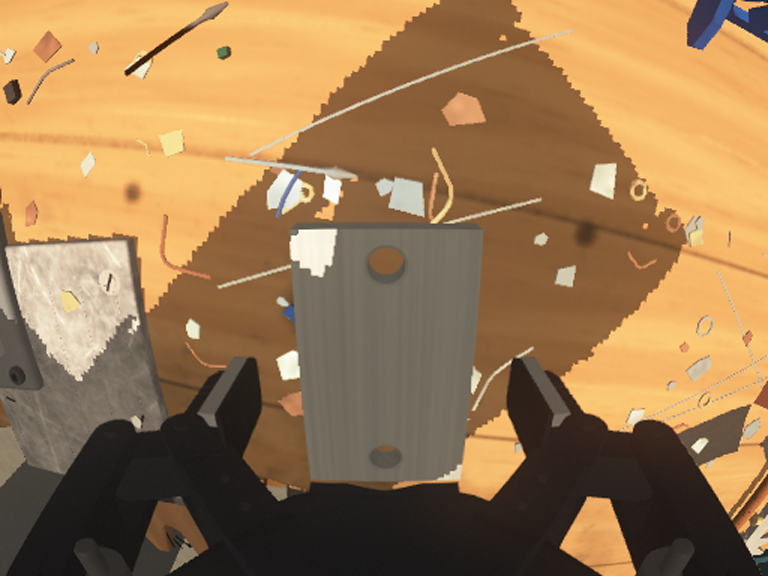

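The plate sits between the open fingers. I'll descend a little further and close.

Call:
apply_moves(motion="1 0.001 0 0.003 0;1 0.001 0 0.005 0;1 0.001 0 0.006 0;1 0.001 0 0.006 0")

```text
clock: 5.83
eef_pos: [556.8, -387.7, 172.7]
tcp_rot: [3.141, -0.001, 0.177]
contact_force: [0.2, 1.3, 0.2]
opening: 1.005
```

Call:
apply_moves(motion="0.6 0 0 0 0;0.3 0 0 0 0;0 0 0 0 0;-0.3 0 0 0 0;-1 0 0 0 0;-1 0 0 0 0;-1 0 0 0 0;-1 0 0 0 0;-1 0 0 0 0;-1 0 0 0 0", squeeze=70)

```text
clock: 6.67
eef_pos: [556.8, -387.7, 173.0]
tcp_rot: [3.141, -0.0, 0.177]
contact_force: [-1.4, 2.5, 7.9]
opening: 0.679
```

Call:
apply_moves(motion="-1 0 0 -0.01 0;-1 0 0 -0.03 0;-1 0 0 -0.06 0;-1 0 0 -0.09 0;-1 0 0 -0.09 0;-1 0 0 -0.09 0")

```text
clock: 7.17
eef_pos: [557.1, -388.0, 264.4]
tcp_rot: [3.139, -0.003, 0.177]
contact_force: [-0.2, -0.5, -2.1]
opening: 0.671
```

```bash
python3 -c "
from h import *
go(533.3,-165,270,104.4)
f=save('e_wrist',cam='wrist')
import pickle;pickle.dump(f,open('fe.pkl','wb'))
"
```

```text
from [ 557.1 -388.   264.4] rot [ 1.7984e+02 -1.6000e-01  1.0160e+01] F [-0.2 -0.5 -2.1] open 0.671 t 7.17
MOVE 0.0159 -0.2237 -0.0056 -0.5236 rows>= 15
```

View pics/e_wrist.png

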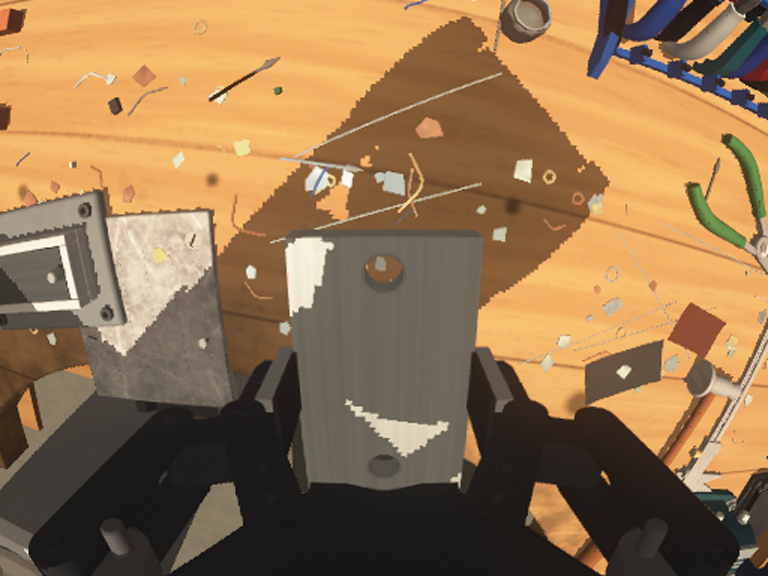

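The plate is held. Now I'll measure its pose in the tool frame from the hole centres.

```bash
python3 -c "
from h import *
import pickle;f=pickle.load(open('fe.pkl','rb'))
crop(f,180,140,340,330,4,'e1',1.5)
"
```

```text
(no output)
```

View pics/e1.png

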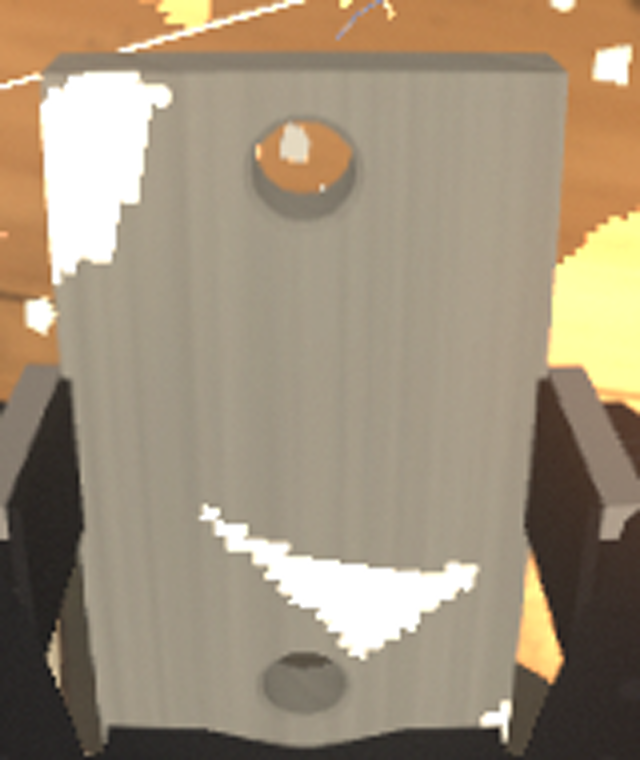

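```bash
python3 -c "
from h import *
import pickle;f=pickle.load(open('fe.pkl','rb'))
P=[((x+.5)/4-.5+180,(y+.5)/4-.5+140) for x,y in [(304,683),(303,167)]]
for zt in(100,103.4,107):
  w=fp2w(f,P,zt)[:,:2]; d=w[1]-w[0]; c=w.mean(0)-[557.1,-388.0]; a=np.radians(10.16)
  print(zt,np.round(w,1).tolist(),np.linalg.norm(d),np.degrees(np.arctan2(d[1],d[0]))-10.16,'tool off',c@[np.cos(a),np.sin(a)],c@[np.sin(a),-np.cos(a)])
"
```

```text
100 [[517.4, -395.2], [594.3, -381.4]] 78.12441823465008 0.04793193722878719 tool off -1.3128189458832111 0.07784647013211098
103.4 [[520.3, -394.7], [595.2, -381.2]] 76.1525436937118 0.047931937228785415 tool off 0.6575162348952133 0.07324792688039854
107 [[523.4, -394.1], [596.3, -381.0]] 74.0646765327183 0.047931937228785415 tool off 2.7437534851313776 0.0683788810844942
```

```bash
python3 -c "
from h import *
go(533.2,-165.6,240,104.4)
"
```

```text
from [ 556.5 -387.6  262.6] rot [ 1.7996e+02 -4.0000e-02  1.0160e+01] F [-0.4  1.  -1.6] open 0.674 t 7.22
MOVE 0.0162 -0.2226 0.0226 -0.5236 rows>= 15
```

Call:
apply_moves(motion="-1 0.0162 -0.2226 0 -0.5236;-1 0.0162 -0.2226 0 -0.5236;-1 0.0162 -0.2226 0 -0.5236;-1 0.0162 -0.2226 0 -0.5236;-1 0.0162 -0.2226 0 -0.5236;-1 0.0162 -0.2226 0 -0.5236;-1 0.0162 -0.2226 0 -0.5236;-1 0.0162 -0.2226 0 -0.5236;-1 0.0162 -0.2226 0 -0.5236;-1 0.0162 -0.2226 0 -0.5236;-1 0.0162 -0.2226 0 -0.5236;-1 0.0162 -0.2226 0 -0.5236;-1 0.0162 -0.2226 0 -0.5236;-1 0.0162 -0.2226 0.01 -0.5236;-1 0.0162 -0.2226 0.022 -0.5236;-1 0.0162 -0.2226 0.022 -0.5236;-1 0.0162 -0.2226 0.022 -0.5236")

```text
clock: 8.63
eef_pos: [532.5, -165.4, 238.1]
tcp_rot: [-3.139, -0.002, 1.819]
contact_force: [-0.2, -0.2, -1.5]
opening: 0.676
```

```bash
python3 -c "
from h import *
f=save('g_wrist',cam='wrist')
go(533.2,-165.6,240,104.4)
import pickle;pickle.dump(f,open('fg.pkl','wb'))
crop(f,170,130,350,330,4,'g1',1.5)
"
```

```text
from [ 532.9 -165.6  238.9] rot [-1.7990e+02 -6.0000e-02  1.0427e+02] F [ 0.1 -1.  -2.4] open 0.68 t 8.68
MOVE -0.0001 0.0003 -0.0011 -0.0007 rows>= 2
```

View pics/g1.png

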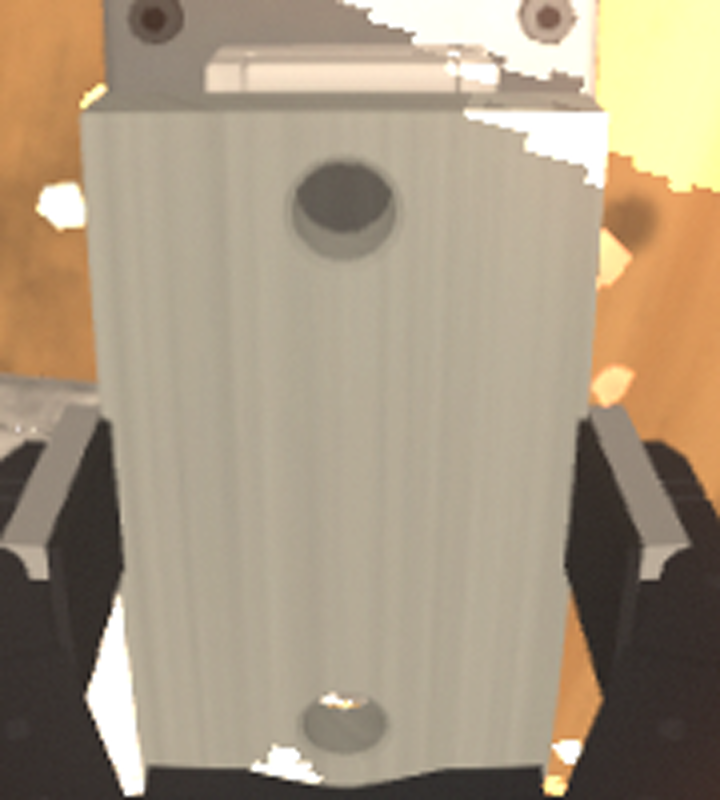

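```bash
python3 -c "
from h import *
import pickle;f=pickle.load(open('fg.pkl','rb'))
def g(P,z):
    w=fp2w(f,[((x+.5)/4-.5+170,(y+.5)/4-.5+130) for x,y in P],z)[:,:2];c=w.mean(0)
    a=np.radians(104.27);d=c-[532.9,-165.6]; print(z,np.round(w,1).tolist(),'c',np.round(c,1),'tool',np.round([d@[np.cos(a),np.sin(a)],d@[np.sin(a),-np.cos(a)]],1)); return w
w=g([(154,18),(547,17)],10)
g([(205,52),(498,52)],30)
w=g([(344,722),(344,209)],238.9-161)
print(w[1]-w[0])
g([(80,110),(606,110)],238.9-161)
"
```

```text
10 [[488.1, -122.6], [552.3, -106.1]] c [ 520.2 -114.4] tool [52.8  0.3]
30 [[499.5, -122.8], [542.6, -111.8]] c [ 521.1 -117.3] tool [49.8  0.5]
77.9 [[541.3, -201.0], [522.8, -128.1]] c [ 532.1 -164.5] tool [ 1.2 -0.6]
[-18.43700984  72.85310713]
77.9 [[490.9, -124.1], [548.7, -109.4]] c [ 519.8 -116.8] tool [50.6 -0.6]
```

Call:
apply_moves(motion="-1 -0.0003 0.0006 0.01 -0.001;-1 -0.0003 0.0006 0.02 -0.001;-1 -0.0003 0.0006 0.025 -0.001;-1 -0.0003 0.0006 0.029 -0.001;-1 -0.0003 0.0006 0.029 -0.001")

```text
clock: 9.1
eef_pos: [533.5, -165.7, 209.8]
tcp_rot: [-3.14, -0.001, 1.825]
contact_force: [-0.4, -0.5, -1.7]
opening: 0.678
```

Call:
apply_moves(motion="-1 0 0 0.001 0;-1 0 0 0.0025 0;-1 0 0 0.0025 0")

```text
clock: 9.35
eef_pos: [534.0, -165.8, 208.5]
tcp_rot: [3.141, 0.0, 1.825]
contact_force: [0.5, -0.6, -1.6]
opening: 0.676
```

Call:
apply_moves(motion="-1 0 0 0.0015 0;-1 0 0 0.003 0;-1 0 0 0.003 0")

```text
clock: 9.6
eef_pos: [534.0, -165.8, 205.5]
tcp_rot: [3.141, 0.0, 1.825]
contact_force: [-0.1, 0.4, -2.5]
opening: 0.674
```

Call:
apply_moves(motion="-1 0 0 0.001 0;-1 0 0 0.002 0;-1 0 0 0.002 0")

```text
clock: 9.85
eef_pos: [534.1, -165.9, 205.4]
tcp_rot: [3.141, 0.0, 1.825]
contact_force: [-7.4, 2.2, 23.2]
opening: 0.678
```

Contact came at 205.4, well below the pin tops (211.5). I'll open gently and look.

Call:
apply_moves(motion="0 0 0 0 0;0.6 0 0 0 0;0.8 0 0 0 0;1 0 0 0 0;1 0 0 0 0;1 0 0 0 0;1 0 0 -0.03 0;1 0 0 -0.07 0;1 0 0 -0.11 0;1 0 0 -0.14 0;1 0 0 -0.16 0;1 0 0 -0.16 0;1 0 0 -0.16 0")

```text
clock: 10.93
eef_pos: [534.2, -165.9, 364.5]
tcp_rot: [3.139, 0.001, 1.825]
contact_force: [-0.5, -0.4, -0.3]
opening: 0.997
```

```bash
python3 -c "
from h import *
f=save('h_wrist',cam='wrist')
import pickle;pickle.dump(f,open('fh.pkl','wb'))
crop(f,190,80,330,230,5,'h1',1.5)
go(533,-165,205)
s=save('h_scene',cam='scene'); crop(s,250,170,410,290,5,'h2')
t=save('h_top',cam='top'); crop(t,230,205,330,285,7,'h3')
"
```

```text
from [ 533.7 -165.7  363.1] rot [-180.     -0.    104.59] F [-1.1  0.3  0.3] open 1.001 t 10.98
MOVE 0.0009 -0.0005 0.1581 0.0000 rows>= 5
```

View pics/h1.png

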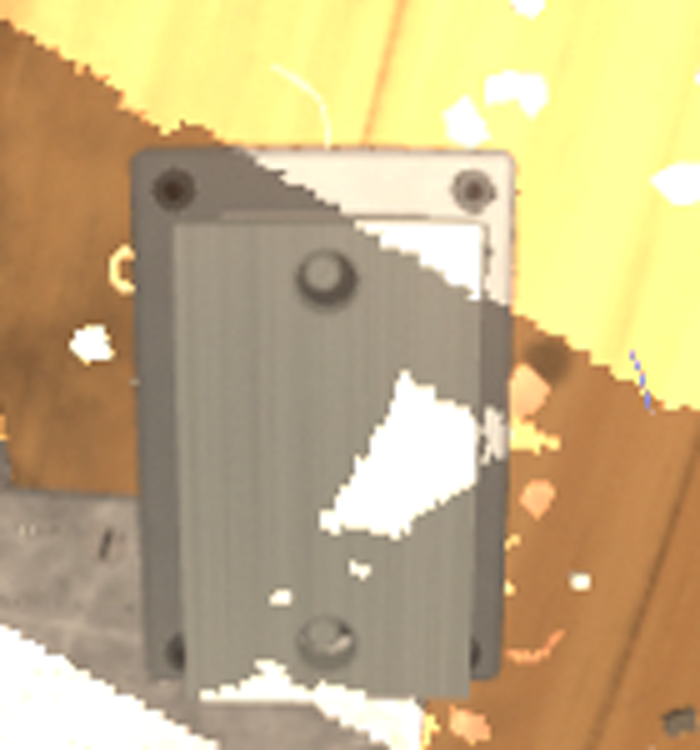

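View pics/h2.png

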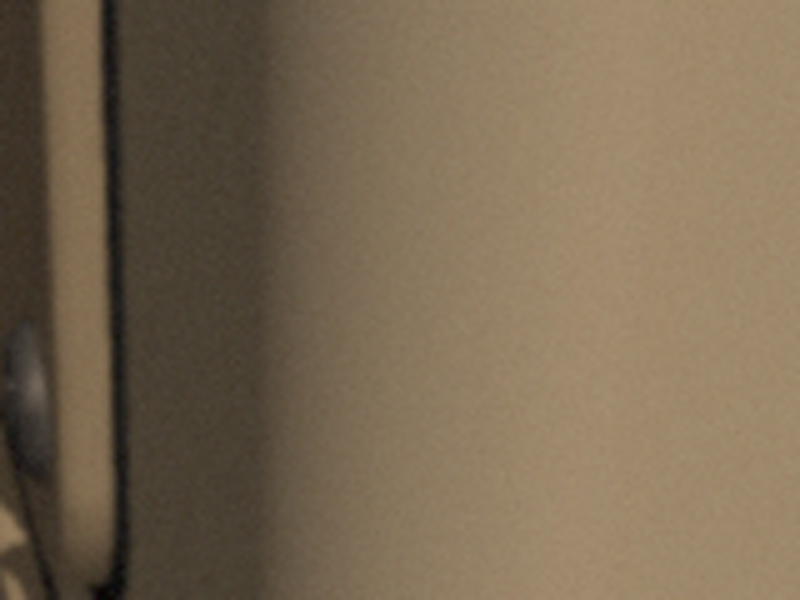

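The plate is over both pins, with pins recessed in the holes at (327,275) and (327,640). I'll check height from its apparent size.

```bash
python3 -c "
from h import *
import pickle;f=pickle.load(open('fh.pkl','rb'))
def g(P,z):
    w=fp2w(f,[((x+.5)/5-.5+190,(y+.5)/5-.5+80) for x,y in P],z)[:,:2];c=w.mean(0);d=w[-1]-w[0]
    print(z,np.round(w,1).tolist(),'c',np.round(c,1),np.linalg.norm(d),np.degrees(np.arctan2(d[1],d[0])))
for z in(42,46,50.5):
  g([(327,280),(327,643)],z); g([(173,222),(487,222)],z);g([(330,222),(330,697)],z)
g([(327,270),(327,633)],38.5)
g([(173,188),(474,188)],10)
"
```

```text
42 [[524.9, -129.1], [544.1, -203.3]] c [ 534.5 -166.2] 76.63101644855823 -75.48268255042184
42 [[492.6, -125.3], [552.4, -109.8]] c [ 522.5 -117.5] 61.794164269435996 14.542443137689713
42 [[522.5, -117.7], [547.8, -215.1]] c [ 535.2 -166.4] 100.63535617894908 -75.45176798745818
46 [[524.8, -128.6], [543.7, -201.7]] c [ 534.2 -165.1] 75.58299778826331 -75.48268255042186
46 [[492.9, -124.8], [551.9, -109.5]] c [ 522.4 -117.2] 60.94905689316659 14.542443137689725
46 [[522.5, -117.4], [547.4, -213.5]] c [ 534.9 -165.4] 99.25905013410151 -75.45176798745824
50.5 [[524.6, -128.0], [543.3, -200.0]] c [ 533.9 -164. ] 74.40397679543157 -75.48268255042183
50.5 [[493.3, -124.3], [551.3, -109.2]] c [ 522.3 -116.8] 59.99831109486352 14.542443137689713
50.5 [[522.3, -117.0], [546.9, -211.6]] c [ 534.6 -164.3] 97.710705833648 -75.45176798745827
38.5 [[524.5, -127.6], [543.9, -202.4]] c [ 534.2 -165. ] 77.27877508193667 -75.48214390416645
10 [[488.3, -121.6], [551.7, -105.2]] c [ 520.  -113.4] 65.46557665664623 14.504634987675546
```

View pics/h3.png

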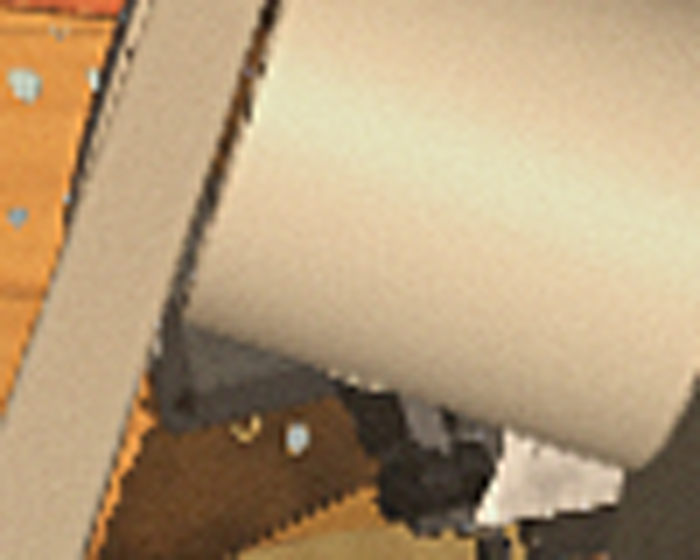

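Apparent size gives a top height of 43–45 mm (not 50.5), and contact came about 6 mm below the pin tops, so the plate is home. Now bars: I'll go above bar (633,-75).

```bash
python3 -c "
from h import *
go(633.3,-74.8,300,84.5)
"
```

```text
from [ 533.5 -165.6  362. ] rot [-1.7988e+02 -7.0000e-02  1.0458e+02] F [-0.5  1.  -0.6] open 1.001 t 11.08
MOVE 0.0628 0.1195 0.0620 0.1116 rows>= 5
```

Call:
apply_moves(motion="0.5 0.063 0.1195 0.062 0.112;0.2 0.063 0.1195 0.062 0.112;-0.1 0.063 0.1195 0.062 0.112;-0.1 0.063 0.1195 0.062 0.112;-0.1 0.063 0.1195 0.062 0.112;-0.1 0.063 0.1195 0.062 0.112;-0.1 0.063 0.1195 0.062 0.112")

```text
clock: 11.67
eef_pos: [633.0, -75.0, 300.4]
tcp_rot: [-3.139, 0.0, 1.474]
contact_force: [-0.1, 0.0, 0.7]
opening: 0.453
```

```bash
cat >> h.py <<'E'
def frects(f,z,amin=150):
    m=barmask(f); cs,_=cv2.findContours(m,cv2.RETR_EXTERNAL,cv2.CHAIN_APPROX_NONE)
    for c in cs:
        if cv2.contourArea(c)<amin: continue
        w=fp2w(f,c[:,0,:],z)[:,:2].astype(np.float32); (cx,cy),(a,b),an=cv2.minAreaRect(w)
        if a<b: a,b,an=b,a,an+90
        print("  rect c",round(cx,1),round(cy,1),"L",round(a,1),"W",round(b,1),"yaw",round((an+90)%180-90,1),"px",np.round(c[:,0].mean(0)*1.5))
E
python3 -c "
from h import *
f=save('i_wrist',cam='wrist')
go(633.3,-74.8,300,84.5)
import pickle;pickle.dump(f,open('fi.pkl','wb'))
frects(f,15)
"
```

```text
from [633.  -75.4 301. ] rot [-1.7992e+02  1.0000e-02  8.4420e+01] F [ 0.2 -0.1 -0.4] open 0.456 t 11.72
MOVE 0.0006 0.0003 0.0010 -0.0004 rows>= 2
  rect c 883.7 -113.9 L 29.7 W 15.1 yaw 82.5 px [718. 295.]
```

View pics/i_wrist.png

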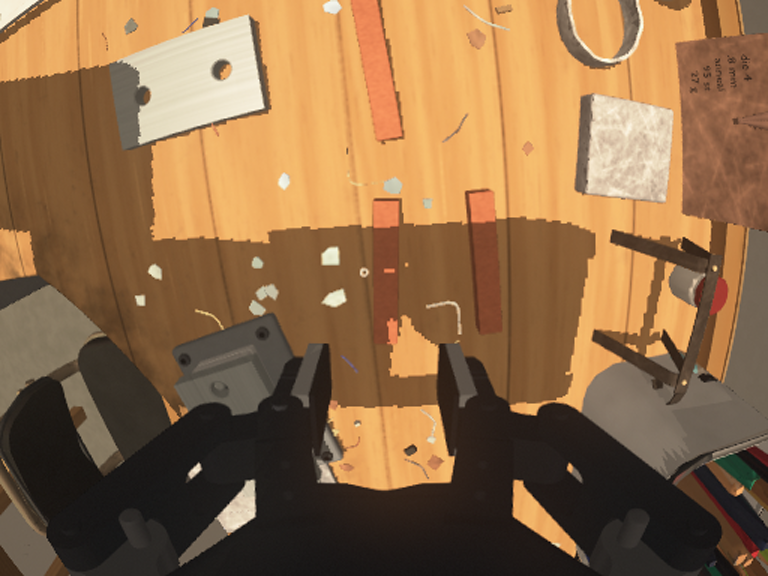

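The wrist view shows bar b1 at (387,270) between the fingers, b3 at (484,260), b2 at (378,80), and plate b at (190,80). I'll make the mask shadow-tolerant.

```bash
cat >> h.py <<'E'
def barmask(f):
    lab=cv2.cvtColor(f["img"],cv2.COLOR_RGB2HSV).astype(int); h,s,v=lab[...,0],lab[...,1],lab[...,2]
    m=(((h<=9)|(h>175))&(s>120)&(v>50)).astype(np.uint8)
    m=cv2.morphologyEx(m,cv2.MORPH_CLOSE,np.ones((3,3),np.uint8)); return cv2.morphologyEx(m,cv2.MORPH_OPEN,np.ones((3,3),np.uint8))
E
python3 -c "
from h import *
import pickle;f=pickle.load(open('fi.pkl','rb'))
hs=cv2.cvtColor(f['img'],cv2.COLOR_RGB2HSV)
print([hs[y,x] for x,y in[(257,160),(257,200),(322,200),(250,70),(300,200),(300,120)]])
frects(f,15)
w=fp2w(f,[(x/1.5-.2,y/1.5-.2) for x,y in[(374,200),(401,200),(398,342),(376,342)]],15)[:,:2];print(w,w.mean(0))
"
```

```text
[array([ 10, 163, 127], dtype=uint8), array([  9, 163, 130], dtype=uint8), array([  9, 165, 125], dtype=uint8), array([ 10, 158, 243], dtype=uint8), array([ 14, 155, 128], dtype=uint8), array([ 16, 150, 238], dtype=uint8)]
  rect c 1046.1 -452.6 L 217.4 W 13.1 yaw -47.9 px [739. 532.]
  rect c 883.7 -114.6 L 28.6 W 15.9 yaw 81.8 px [718. 296.]
  rect c 632.5 -82.0 L 73.5 W 13.5 yaw 84.9 px [385. 285.]
  rect c 694.3 -82.3 L 72.3 W 15.5 yaw -87.9 px [486. 276.]
[[ 631.20030843  -29.19378791]
 [ 646.62446626  -30.67465695]
 [ 637.08221587 -119.19989793]
 [ 623.26475744 -117.8661214 ]] [634.542937   -74.23361605]
```

Call:
apply_moves(motion="-0.1 0.0013 0.0014 0.03 0;-0.1 0.0013 0.0014 0.07 0;-0.1 0.0013 0.0014 0.1 0;-0.1 0.0013 0.0014 0.117 0;-0.1 0.0013 0.0014 0.122 0;-0.1 0.0013 0.0014 0.122 0;-0.5 0.0013 0.0014 0.122 0;-1 0.0013 0.0014 0.122 0;-1 0.0013 0.0014 0.122 0;-1 0.0013 0.0014 0.122 0;-1 0.0013 0.0014 0.122 0;-1 0.0013 0.0014 0.122 0", squeeze=50)

```text
clock: 12.72
eef_pos: [636.1, -73.9, 181.6]
tcp_rot: [3.138, 0.0, 1.474]
contact_force: [-0.6, -1.5, 7.2]
opening: 0.156
```

Call:
apply_moves(motion="-1 0 0 -0.03 0;-1 0 0 -0.07 0;-1 0 0 -0.11 0;-1 0 0 -0.11 0")

```text
clock: 13.05
eef_pos: [638.0, -73.9, 298.4]
tcp_rot: [3.129, 0.0, 1.474]
contact_force: [1.4, -0.7, -0.6]
opening: 0.152
```

```bash
python3 -c "
from h import *
f=save('j_wrist',cam='wrist')
go(554.1,-160.2,270,104.5)
import pickle;pickle.dump(f,open('fj.pkl','wb'))
"
```

```text
from [637.1 -73.8 295.2] rot [1.7944e+02 1.0000e-02 8.4430e+01] F [ 0.  -0.6 -0.9] open 0.155 t 13.1
MOVE -0.0941 -0.0742 0.0252 -0.1115 rows>= 4
```

View pics/j_wrist.png

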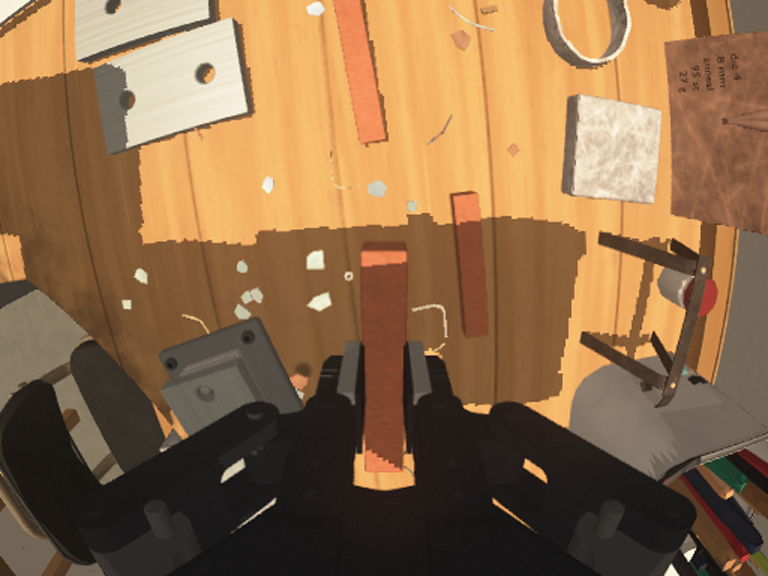

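Bar 1 is held, with top face from about (384,265) to (384,471). Plate a now shows next to plate b at the upper left, so one has been knocked; both lie flat. I'll check the bar's lengthwise offset in the grip.

```bash
python3 -c "
from h import *
import pickle;f=pickle.load(open('fj.pkl','rb'))
a=np.radians(84.43)
for z in (125,129,133):
  w=fp2w(f,[(x/1.5-.2,y/1.5-.2) for x,y in[(384,265),(384,471)]],z)[:,:2];d=w-[637.1,-73.8]
  print(z,[(round(q@[np.cos(a),np.sin(a)],1),round(q@[np.sin(a),-np.cos(a)],1)) for q in d])
w=fp2w(f,[(x/1.5-.2,y/1.5-.2) for x,y in[(455,193),(478,193),(488,335),(464,335)]],15)[:,:2];print('b3',w.mean(0),w[0]-w[2])
"
```

```text
125 [(np.float64(37.3), np.float64(3.5)), (np.float64(-51.6), np.float64(3.4))]
129 [(np.float64(38.4), np.float64(3.4)), (np.float64(-48.0), np.float64(3.4))]
133 [(np.float64(39.5), np.float64(3.4)), (np.float64(-44.4), np.float64(3.3))]
b3 [695.07168789 -73.74025738] [-16.63568807  91.02065439]
```

```bash
python3 -c "
from h import *
f=save('k_wrist',cam='wrist')
go(554.1,-160.2,270,104.5)
a=r.sense()['tcp_rot'][2]; p=r.sense()['eef_pos']
h=cv2.cvtColor(f['img'],cv2.COLOR_RGB2HSV).astype(int)
crop(f,190,140,330,330,4,'k1',1.5)
import pickle;pickle.dump(f,open('fk.pkl','wb'))
"
```

```text
from [636.  -73.6 292.4] rot [1.7969e+02 1.0000e-02 8.4430e+01] F [-0.7 -1.   0. ] open 0.152 t 13.15
MOVE -0.0941 -0.0731 0.0224 -0.1115 rows>= 4
```

View pics/k1.png

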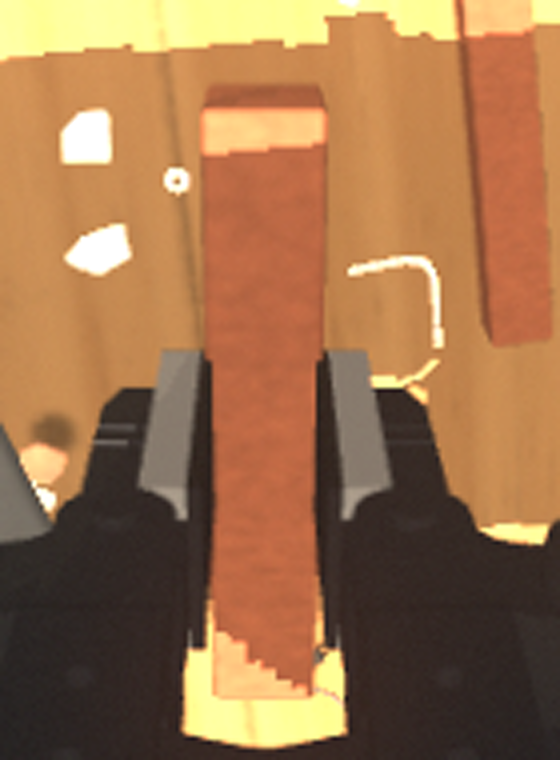

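```bash
cat >> h.py <<'E'
def inhand(f,P,k,x0,y0,zs,pose):
    x,y,psi=pose; a=np.radians(psi)
    for z in zs:
        w=fp2w(f,[((u+.5)/k-.5+x0,(v+.5)/k-.5+y0) for u,v in P],z)[:,:2]-[x,y]
        t=np.c_[w@[np.cos(a),np.sin(a)],w@[np.sin(a),-np.cos(a)]]; print(z,np.round(t,1).tolist(),"c",np.round(t.mean(0),1),"L",round(np.ptp(t[:,0]),1))
E
python3 -c "
from h import *
import pickle;f=pickle.load(open('fk.pkl','rb'))
inhand(f,[(264,108),(264,697)],4,190,140,(120,123,126,129),(636,-73.6,84.43))
"
```

```text
120 [[41.8, 3.1], [-53.3, 3.0]] c [-5.7  3. ] L 95.2
123 [[42.6, 3.0], [-50.6, 3.0]] c [-4.  3.] L 93.2
126 [[43.3, 3.0], [-48.0, 3.0]] c [-2.3  3. ] L 91.2
129 [[44.0, 3.0], [-45.3, 2.9]] c [-0.6  3. ] L 89.3
```

Call:
apply_moves(motion="-1 -0.094 -0.072 0 -0.1115;-1 -0.094 -0.072 0 -0.1115;-1 -0.094 -0.072 0.01 -0.1115;-1 -0.094 -0.072 0.02 -0.1115;-1 -0.094 -0.072 0.02 -0.1115;-1 -0.094 -0.072 0.02 -0.1115;-1 -0.094 -0.072 0.02 -0.1115;-1 -0.094 -0.072 0.02 -0.1115")

```text
clock: 13.82
eef_pos: [555.3, -159.4, 269.7]
tcp_rot: [3.141, 0.0, 1.824]
contact_force: [0.7, 0.1, -0.4]
opening: 0.154
```

```bash
python3 -c "
from h import *
f=save('l_wrist',cam='wrist')
go(554.1,-160.2,228,104.5)
crop(f,150,100,350,330,3,'l1',1.5)
import pickle;pickle.dump(f,open('fl.pkl','wb'))
"
```

```text
from [ 555.3 -159.4  269.7] rot [1.7996e+02 2.0000e-02 1.0453e+02] F [ 0.2  0.4 -0.2] open 0.154 t 13.87
MOVE -0.0004 -0.0013 0.0417 0.0002 rows>= 3
```

View pics/l1.png

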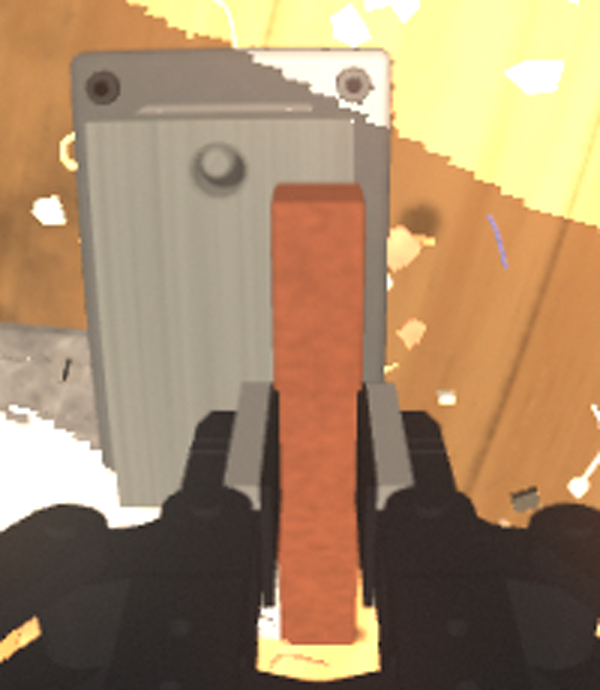

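Bar 1 is over the right half of the plate; the pin is still seen in the near hole. A quick check of the offset, then down.

```bash
python3 -c "
from h import *
import pickle;f=pickle.load(open('fl.pkl','rb'))
inhand(f,[(318,200),(318,643)],3,150,100,(99,101.5,104),(555.3,-159.4,104.53))
inhand(f,[(86,121),(354,121)],3,150,100,(42,44),(533.8,-165.5,104.5))
"
```

```text
99 [[43.0, 0.5], [-49.4, 0.4]] c [-3.2  0.5] L 92.4
101.5 [[43.6, 0.5], [-47.2, 0.4]] c [-1.8  0.5] L 90.8
104 [[44.2, 0.5], [-45.0, 0.4]] c [-0.4  0.5] L 89.1
42 [[48.9, -30.1], [48.2, 30.8]] c [48.5  0.4] L 0.7
44 [[49.2, -29.6], [48.5, 30.8]] c [48.8  0.6] L 0.7
```

Call:
apply_moves(motion="-1 0 -0.0015 0.02 0;-1 0 -0.0015 0.035 0;-1 0 -0.0015 0.041 0;-1 0 -0.0015 0.042 0;-1 0 -0.0015 0.042 0")

```text
clock: 14.28
eef_pos: [553.3, -160.2, 227.5]
tcp_rot: [-3.141, -0.0, 1.824]
contact_force: [0.5, -0.5, -0.2]
opening: 0.152
```

Call:
apply_moves(motion="-1 0 0 0.001 0;-1 0 0 0.002 0;-1 0 0 0.002 0")

```text
clock: 14.53
eef_pos: [553.4, -160.6, 226.1]
tcp_rot: [3.14, 0.001, 1.824]
contact_force: [-0.3, 0.4, -0.2]
opening: 0.155
```

Call:
apply_moves(motion="-1 0 0 0.0015 0;-1 0 0 0.002 0;-1 0 0 0.002 0")

```text
clock: 14.78
eef_pos: [553.5, -160.6, 225.9]
tcp_rot: [3.14, 0.001, 1.824]
contact_force: [-5.6, 2.9, 22.4]
opening: 0.154
```

Call:
apply_moves(motion="-0.8 0 0 -0.001 0;-0.6 0 0 -0.001 0;-0.35 0 0 -0.001 0;-0.35 0 0 -0.001 0;-0.35 0 0 -0.001 0;-0.35 0 0 -0.03 0;-0.35 0 0 -0.06 0;-0.35 0 0 -0.09 0;-0.35 0 0 -0.11 0;-0.35 0 0 -0.11 0;-0.35 0 0 -0.11 0")

```text
clock: 15.7
eef_pos: [553.3, -160.6, 334.5]
tcp_rot: [3.139, 0.001, 1.824]
contact_force: [-0.2, 0.2, 0.2]
opening: 0.325
```

```bash
python3 -c "
from h import *
f=save('m_wrist',cam='wrist')
crop(f,150,80,350,330,3,'m1',1.5)
import pickle;pickle.dump(f,open('fm.pkl','wb'))
go(695.3,-74.5,300,93)
"
```

```text
from [ 552.8 -160.5  333.2] rot [-180.      0.    104.49] F [-0.6 -0.4 -0.6] open 0.326 t 15.75
MOVE 0.0476 0.1595 0.0332 0.0639 rows>= 6
```

View pics/m1.png

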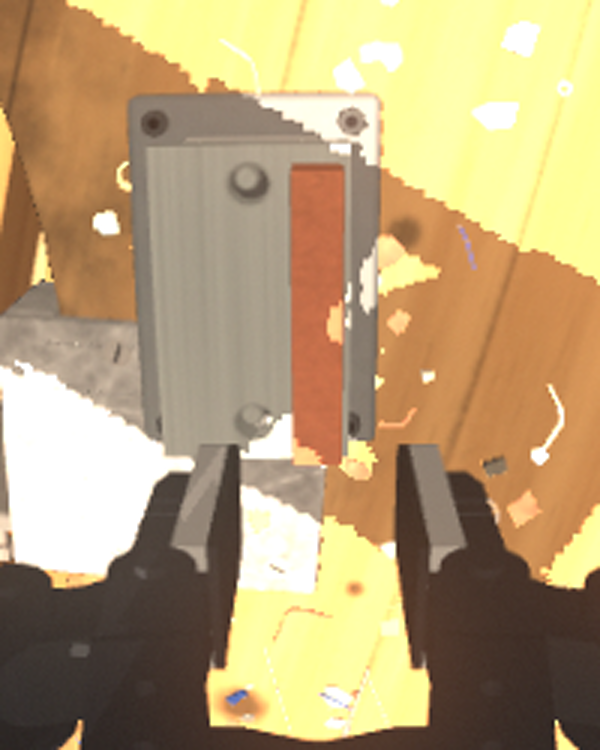

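```bash
python3 -c "
from h import *
import pickle;f=pickle.load(open('fm.pkl','rb'))
inhand(f,[(291,169),(343,169),(342,465),(294,463)],3,150,80,(57,60),(533.8,-165.5,104.5))
inhand(f,[(148,146),(345,143)],3,150,80,(42,44),(533.8,-165.5,104.5))
"
```

```text
57 [[43.4, 13.4], [43.4, 27.9], [-47.5, 28.3], [-46.8, 13.5]] c [-1.9 20.8] L 90.9
60 [[43.8, 13.5], [43.8, 27.8], [-46.0, 28.2], [-45.3, 13.6]] c [-0.9 20.8] L 89.8
42 [[49.0, -29.6], [49.2, 28.9]] c [49.1 -0.3] L 0.2
44 [[49.2, -29.2], [49.4, 28.8]] c [49.3 -0.2] L 0.2
```

Bar 1 is at (-1.5, +20.8) in fixture-like axes. Next is bar b3.

Call:
apply_moves(motion="-0.1 0.0476 0.1595 0.033 0.064;-0.1 0.0476 0.1595 0.033 0.064;-0.1 0.0476 0.1595 0.033 0.064;-0.1 0.0476 0.1595 0.033 0.064;-0.1 0.0476 0.1595 0.033 0.064;-0.1 0.0476 0.1595 0.033 0.064;-0.1 0.0476 0.1595 0.033 0.064;-0.1 0.0476 0.1595 0.033 0.064")

```text
clock: 16.42
eef_pos: [694.4, -75.1, 299.4]
tcp_rot: [-3.139, -0.0, 1.622]
contact_force: [-0.3, -0.9, -0.8]
opening: 0.451
```

```bash
python3 -c "
from h import *
f=save('n_wrist',cam='wrist')
crop(f,150,60,350,260,4,'n1',1.2)
import pickle;pickle.dump(f,open('fn.pkl','wb'))
go(695.3,-74.5,180,93)
"
```

```text
from [694.5 -75.3 300.1] rot [-179.92   -0.     92.93] F [-0.1 -0.6 -0.8] open 0.452 t 16.47
MOVE 0.0007 0.0009 0.1201 -0.0004 rows>= 4
```

View pics/n1.png

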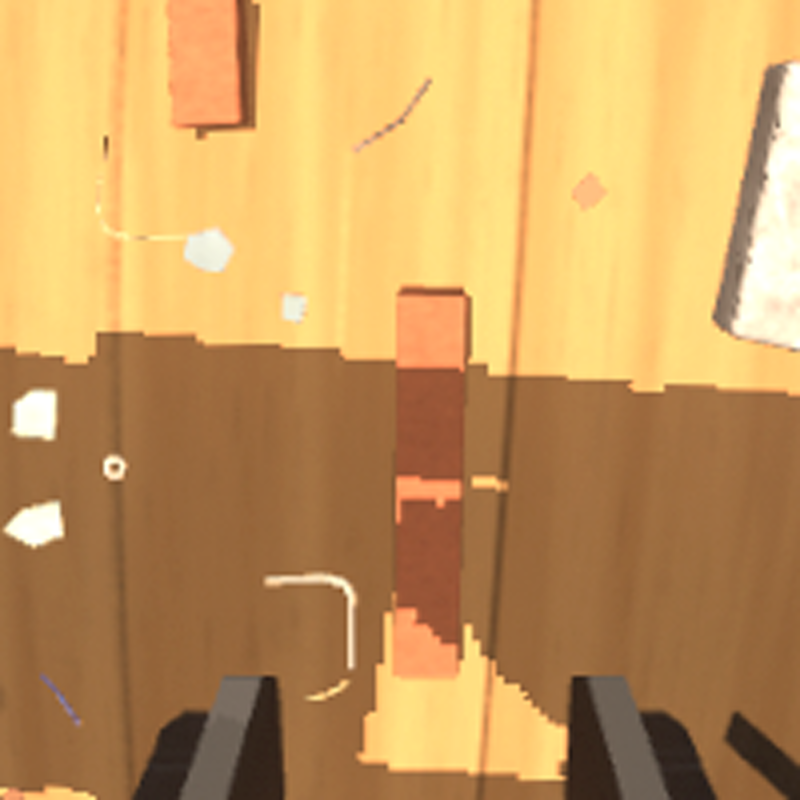

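```bash
python3 -c "
from h import *
import pickle;f=pickle.load(open('fn.pkl','rb'))
inhand(f,[(397,293),(466,293),(459,677),(393,677)],4,150,60,(12,15),(694.5,-75.3,92.93))
"
```

```text
12 [[45.7, -6.5], [45.7, 8.5], [-45.4, 7.7], [-45.5, -8.1]] c [0.1 0.4] L 91.1
15 [[46.0, -6.4], [46.0, 8.4], [-44.0, 7.6], [-44.0, -8.0]] c [1.  0.4] L 90.1
```

Call:
apply_moves(motion="-0.1 0.0008 0.0004 0.03 -0.003;-0.1 0.0008 0.0004 0.07 -0.003;-0.1 0.0008 0.0004 0.1 -0.003;-0.1 0.0008 0.0004 0.114 -0.003;-0.1 0.0008 0.0004 0.116 -0.003;-0.1 0.0008 0.0004 0.116 -0.003;-0.5 0.0008 0.0004 0.116 -0.003;-1 0.0008 0.0004 0.116 -0.003;-1 0.0008 0.0004 0.116 -0.003;-1 0.0008 0.0004 0.116 -0.003;-1 0.0008 0.0004 0.116 -0.003;-1 0.0008 0.0004 0.116 -0.003;-1 0.0008 0.0004 0.116 -0.003")

```text
clock: 17.55
eef_pos: [696.8, -73.9, 187.0]
tcp_rot: [3.138, 0.001, 1.632]
contact_force: [-1.0, -1.0, 7.3]
opening: 0.138
```

Call:
apply_moves(motion="-1 0 0 -0.03 0;-1 0 0 -0.07 0;-1 0 0 -0.11 0;-1 0 0 -0.11 0;-1 0 0 -0.11 0")

```text
clock: 17.97
eef_pos: [697.1, -73.8, 299.0]
tcp_rot: [3.134, 0.001, 1.632]
contact_force: [-0.1, -0.3, -1.2]
opening: 0.137
```

```bash
python3 -c "
from h import *
go(513.5,-170.8,270,104.5)
"
```

```text
from [697.1 -73.8 299. ] rot [1.7958e+02 7.0000e-02 9.3520e+01] F [-0.1 -0.3 -1.2] open 0.137 t 17.97
MOVE -0.0856 -0.1892 0.0290 -0.0610 rows>= 7
```

Call:
apply_moves(motion="-1 -0.086 -0.189 0 -0.061;-1 -0.086 -0.189 0 -0.061;-1 -0.086 -0.189 0 -0.061;-1 -0.086 -0.189 0 -0.061;-1 -0.086 -0.189 0.01 -0.061;-1 -0.086 -0.189 0.023 -0.061;-1 -0.086 -0.189 0.023 -0.061;-1 -0.086 -0.189 0.023 -0.061;-1 -0.086 -0.189 0.023 -0.061;-1 -0.086 -0.189 0.023 -0.061")

```text
clock: 18.8
eef_pos: [513.7, -170.8, 271.9]
tcp_rot: [3.14, 0.001, 1.825]
contact_force: [-0.5, -0.4, -1.0]
opening: 0.137
```

```bash
python3 -c "
from h import *
f=save('o_wrist',cam='wrist')
go(513.5,-170.8,232,104.5)
crop(f,150,100,350,330,3,'o1',1.5)
import pickle;pickle.dump(f,open('fo.pkl','wb'))
"
```

```text
from [ 513.6 -170.7  271.9] rot [1.7994e+02 3.0000e-02 1.0456e+02] F [ 0.3  0.1 -1.3] open 0.136 t 18.85
MOVE -0.0000 -0.0001 0.0399 0.0003 rows>= 2
```

View pics/o1.png

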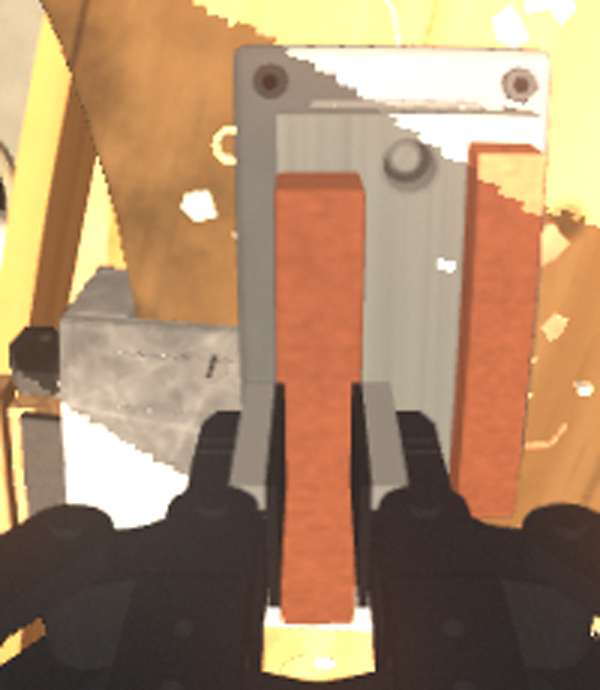

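```bash
python3 -c "
from h import *
import pickle;f=pickle.load(open('fo.pkl','rb'))
inhand(f,[(320,190),(318,622)],3,150,100,(96,100),(513.6,-170.7,104.56))
inhand(f,[(320,190),(318,622)],3,150,100,(96,100),(533.8,-165.5,104.5))
inhand(f,[(470,153),(546,153),(515,517),(455,515)],3,150,100,(57,59.5),(533.8,-165.5,104.5))
"
```

```text
96 [[43.3, 1.0], [-48.2, 0.6]] c [-2.5  0.8] L 91.6
100 [[44.2, 1.0], [-44.8, 0.6]] c [-0.3  0.8] L 89.1
96 [[43.4, -19.9], [-48.2, -20.2]] c [ -2.4 -20.1] L 91.6
100 [[44.3, -19.9], [-44.8, -20.2]] c [ -0.3 -20.1] L 89.1
57 [[42.8, 12.0], [43.1, 28.8], [-48.4, 29.2], [-47.1, 13.8]] c [-2.4 20.9] L 91.5
59.5 [[43.2, 11.6], [43.5, 28.1], [-46.7, 28.5], [-45.5, 13.3]] c [-1.4 20.4] L 90.2
```

Call:
apply_moves(motion="-1 0 -0.0005 0.02 0;-1 0 -0.0005 0.033 0;-1 0 -0.0005 0.038 0;-1 0 -0.0005 0.039 0;-1 0 -0.0005 0.039 0")

```text
clock: 19.27
eef_pos: [512.5, -171.0, 232.6]
tcp_rot: [-3.142, -0.0, 1.824]
contact_force: [0.3, -0.8, -1.3]
opening: 0.134
```

Call:
apply_moves(motion="-1 0 0 0.001 0;-1 0 0 0.002 0;-1 0 0 0.002 0")

```text
clock: 19.52
eef_pos: [512.5, -171.3, 231.5]
tcp_rot: [3.14, 0.001, 1.824]
contact_force: [-0.8, 0.9, 4.5]
opening: 0.137
```

Light contact at 231.5. A touch more, then release.

Call:
apply_moves(motion="-1 0 0 0.0007 0;-1 0 0 0.0007 0;-0.8 0 0 0 0;-0.6 0 0 0 0;-0.38 0 0 0 0;-0.38 0 0 0 0;-0.38 0 0 0 0;-0.38 0 0 -0.03 0;-0.38 0 0 -0.06 0;-0.38 0 0 -0.09 0;-0.38 0 0 -0.11 0;-0.38 0 0 -0.11 0;-0.38 0 0 -0.11 0")

```text
clock: 20.6
eef_pos: [512.3, -171.3, 341.5]
tcp_rot: [3.139, 0.001, 1.824]
contact_force: [-0.6, -0.4, -0.1]
opening: 0.308
```

```bash
python3 -c "
from h import *
f=save('p_wrist',cam='wrist')
crop(f,150,80,350,330,3,'p1',1.5)
import pickle;pickle.dump(f,open('fp.pkl','wb'))
go(640,50.5,300,94.4)
"
```

```text
from [ 511.8 -171.2  340.3] rot [179.99   0.   104.49] F [ 0.  -0.1  0. ] open 0.308 t 20.65
MOVE 0.1825 0.1796 0.0403 0.0561 rows>= 8
```

View pics/p1.png

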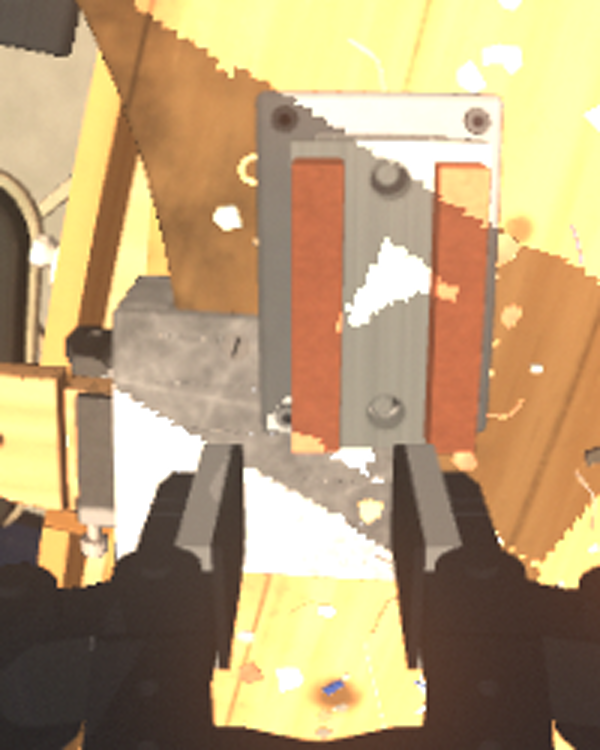

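Layer 1 is down: bars at (318,305) and (460,305), parallel and level. Next is bar b2.

Call:
apply_moves(motion="-0.1 0.1825 0.1796 0.04 0.056;-0.1 0.1825 0.1796 0.04 0.056;-0.1 0.1825 0.1796 0.04 0.056;-0.1 0.1825 0.1796 0.04 0.056;-0.1 0.1825 0.1796 0.04 0.056;-0.1 0.1825 0.1796 0.04 0.056;-0.1 0.1825 0.1796 0.04 0.056;-0.1 0.1825 0.1796 0.04 0.056;-0.1 0.1825 0.1796 0.04 0.056;-0.1 0.1825 0.1796 0.04 0.056")

```text
clock: 21.48
eef_pos: [639.3, 49.4, 299.5]
tcp_rot: [-3.139, 0.0, 1.648]
contact_force: [-0.1, -0.2, 0.8]
opening: 0.447
```

```bash
python3 -c "
from h import *
import pickle
g=pickle.load(open('fp.pkl','rb'))
inhand(g,[(293,162),(343,162),(340,448),(292,448)],3,150,80,(59,),(533.8,-165.5,104.5))
inhand(g,[(438,166),(490,166),(476,455),(428,452)],3,150,80,(59,),(533.8,-165.5,104.5))
f=save('q_wrist',cam='wrist')
crop(f,150,60,350,260,4,'q1',1.2)
pickle.dump(f,open('fq.pkl','wb'))
go(640,50.5,184,94.4)
"
```

```text
59 [[44.6, -28.5], [44.6, -14.3], [-44.3, -14.6], [-44.2, -29.6]] c [  0.2 -21.8] L 88.9
59 [[43.7, 12.9], [43.9, 28.0], [-47.2, 28.6], [-45.9, 13.2]] c [-1.4 20.7] L 91.2
from [639.4  49.1 300. ] rot [-1.7991e+02  2.0000e-02  9.4360e+01] F [ 0.7  0.1 -0.7] open 0.451 t 21.53
MOVE 0.0014 0.0007 0.1160 -0.0002 rows>= 4
```

View pics/q1.png

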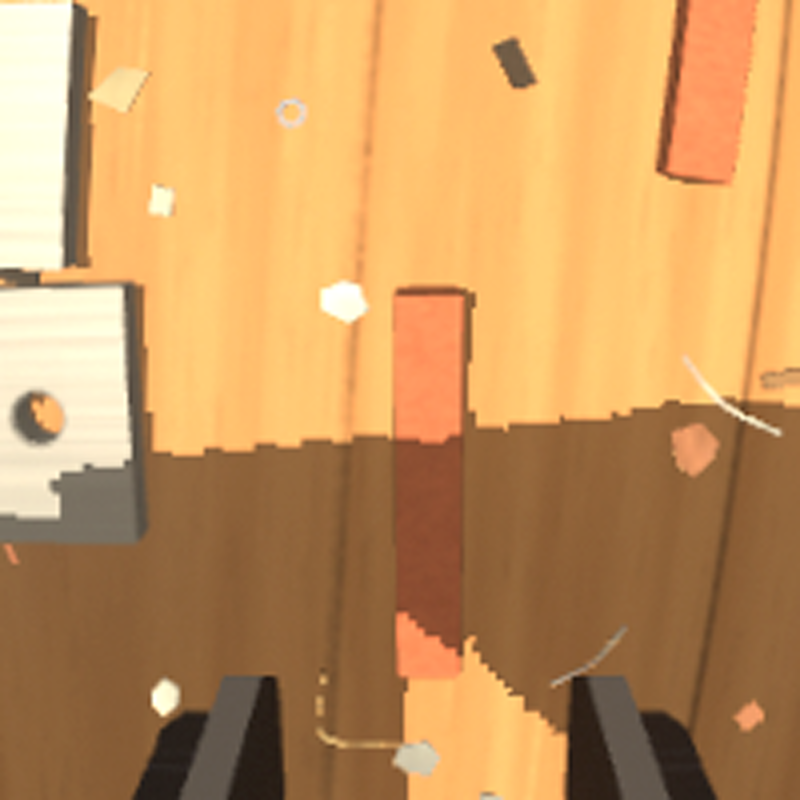

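View pics/q_wrist.png

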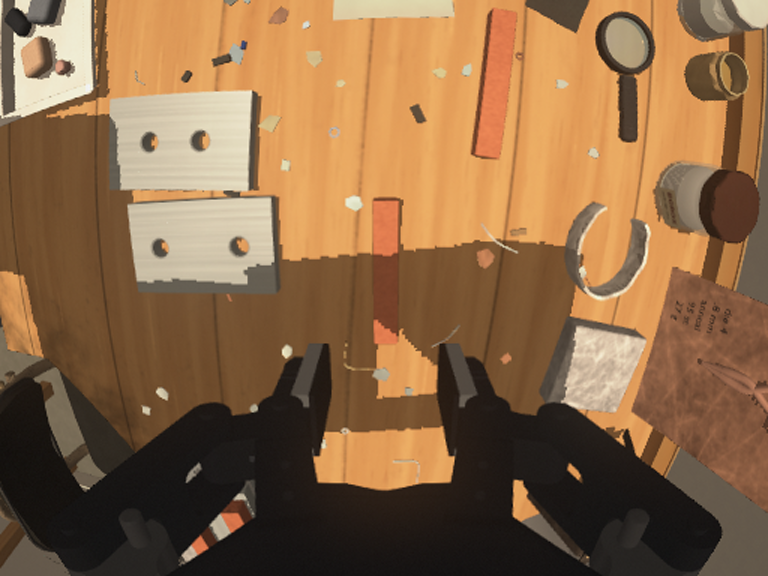

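Layer 1 offsets are -21.8 and +20.7. Bar b2 lies between the fingers (385,270), and plates a and b lie side by side without overlapping at (185,140) and (205,245).

```bash
python3 -c "
from h import *
import pickle;f=pickle.load(open('fq.pkl','rb'))
inhand(f,[(394,294),(465,294),(461,677),(398,677)],4,150,60,(15,),(639.4,49.1,94.36))
"
```

```text
15 [[45.7, -7.0], [45.7, 8.2], [-44.1, 8.2], [-44.1, -6.7]] c [0.8 0.7] L 89.9
```

Call:
apply_moves(motion="-0.1 0.0005 0.0006 0.03 0;-0.1 0.0005 0.0006 0.07 0;-0.1 0.0005 0.0006 0.1 0;-0.1 0.0005 0.0006 0.114 0;-0.1 0.0005 0.0006 0.117 0;-0.1 0.0005 0.0006 0.117 0;-0.5 0.0005 0.0006 0.117 0;-1 0.0005 0.0006 0.117 0;-1 0.0005 0.0006 0.117 0;-1 0.0005 0.0006 0.117 0;-1 0.0005 0.0006 0.117 0;-1 0.0005 0.0006 0.117 0;-1 0.0005 0.0006 0.117 0")

```text
clock: 22.62
eef_pos: [641.7, 50.9, 185.8]
tcp_rot: [3.138, 0.0, 1.648]
contact_force: [-0.7, -2.2, 8.3]
opening: 0.141
```

Call:
apply_moves(motion="-1 0 0 -0.03 0;-1 0 0 -0.07 0;-1 0 0 -0.11 0;-1 0 0 -0.12 0;-1 0 0 -0.12 0")

```text
clock: 23.03
eef_pos: [642.3, 51.1, 308.9]
tcp_rot: [3.133, -0.0, 1.648]
contact_force: [0.1, 0.1, -1.4]
opening: 0.146
```

```bash
python3 -c "
from h import *
F=np.array([533.6,-166.]);a=np.radians(-75.5);ux=np.array([np.cos(a),np.sin(a)])
print(F+21*ux,F-21*ux)
t=F+21*ux
go(t[0],t[1],290,14.5)
"
```

```text
[ 538.85798009 -186.33110045] [ 528.34201991 -145.66889955]
from [642.3  51.1 308.9] rot [179.49  -0.    94.42] F [ 0.1  0.1 -1.4] open 0.146 t 23.03
MOVE -0.2288 -0.1215 0.0189 0.4440 rows>= 13
```

Call:
apply_moves(motion="-1 -0.228 -0.121 0 0.444;-1 -0.228 -0.121 0 0.444;-1 -0.228 -0.121 0 0.444;-1 -0.228 -0.121 0 0.444;-1 -0.228 -0.121 0 0.444;-1 -0.228 -0.121 0 0.444;-1 -0.228 -0.121 0 0.444;-1 -0.228 -0.121 0 0.444;-1 -0.228 -0.121 0 0.444;-1 -0.228 -0.121 0 0.444;-1 -0.228 -0.121 0 0.444;-1 -0.228 -0.121 0.015 0.444;-1 -0.228 -0.121 0.015 0.444;-1 -0.228 -0.121 0.015 0.444;-1 -0.228 -0.121 0.015 0.444")

```text
clock: 24.28
eef_pos: [537.6, -185.6, 288.3]
tcp_rot: [-3.141, 0.001, 0.254]
contact_force: [-0.0, 0.3, -1.4]
opening: 0.142
```

```bash
python3 -c "
from h import *
f=save('s_wrist',cam='wrist')
go(538.9,-186.3,250,14.5)
crop(f,150,100,350,330,3,'s1',1.5)
import pickle;pickle.dump(f,open('fs.pkl','wb'))
"
```

```text
from [ 537.7 -185.7  288.6] rot [-180.      0.     14.56] F [ 0.6 -0.5 -0.5] open 0.143 t 24.33
MOVE 0.0010 0.0009 0.0386 0.0003 rows>= 2
```

View pics/s1.png

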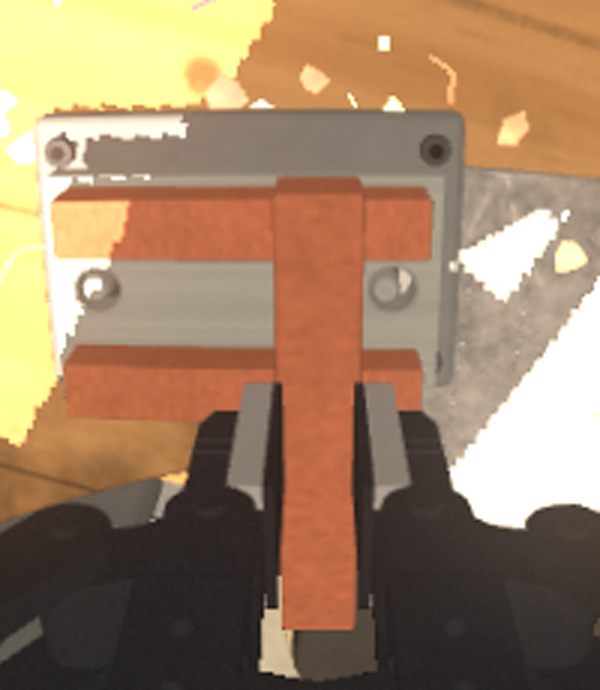

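```bash
python3 -c "
from h import *
import pickle;f=pickle.load(open('fs.pkl','rb'))
inhand(f,[(320,194),(319,629)],3,150,100,(114,118),(537.7,-185.7,14.56))
inhand(f,[(320,194),(319,629)],3,150,100,(114,118),(533.6,-166,14.5))
inhand(f,[(52,193),(430,197),(430,262),(55,259)],3,150,100,(59.5,),(533.6,-166,14.5))
inhand(f,[(64,371),(417,367)],3,150,100,(59.5,),(533.6,-166,14.5))
"
```

```text
114 [[43.0, -0.2], [-49.0, -0.4]] c [-3.  -0.3] L 92.0
118 [[43.9, -0.2], [-45.5, -0.4]] c [-0.8 -0.3] L 89.4
114 [[42.0, 19.8], [-49.9, 19.8]] c [-3.9 19.8] L 92.0
118 [[43.0, 19.8], [-46.5, 19.8]] c [-1.7 19.8] L 89.4
59.5 [[30.1, -43.2], [28.8, 45.2], [13.1, 45.8], [13.8, -43.8]] c [21.5  1. ] L 16.9
59.5 [[-15.7, -44.4], [-13.8, 43.7]] c [-14.7  -0.3] L 1.9
```

Call:
apply_moves(motion="-1 0.002 0.001 0.02 0;-1 0.002 0.001 0.034 0;-1 0.002 0.001 0.039 0;-1 0.002 0.001 0.04 0;-1 0.002 0.001 0.04 0")

```text
clock: 24.75
eef_pos: [540.0, -186.2, 248.7]
tcp_rot: [-3.142, 0.0, 0.253]
contact_force: [0.7, -0.2, -0.3]
opening: 0.146
```

Call:
apply_moves(motion="-1 0 0 0.001 0;-1 0 0 0.002 0;-1 0 0 0.002 0")

```text
clock: 25.0
eef_pos: [540.1, -186.2, 247.0]
tcp_rot: [3.141, -0.001, 0.253]
contact_force: [-0.0, -0.0, 0.0]
opening: 0.146
```

Call:
apply_moves(motion="-1 0 0 0.001 0;-1 0 0 0.0015 0;-1 0 0 0.0015 0")

```text
clock: 25.25
eef_pos: [540.0, -186.2, 245.3]
tcp_rot: [3.141, -0.0, 0.253]
contact_force: [-0.0, 0.5, 2.0]
opening: 0.145
```

Call:
apply_moves(motion="-1 0 0 0.0008 0;-1 0 0 0.0008 0;-1 0 0 0.0008 0")

```text
clock: 25.5
eef_pos: [540.0, -186.2, 245.2]
tcp_rot: [3.141, -0.0, 0.253]
contact_force: [-2.8, 0.9, 11.1]
opening: 0.145
```

Contact. Release and lift.

Call:
apply_moves(motion="-0.8 0 0 -0.001 0;-0.6 0 0 -0.001 0;-0.38 0 0 -0.001 0;-0.38 0 0 -0.001 0;-0.38 0 0 -0.001 0;-0.38 0 0 -0.03 0;-0.38 0 0 -0.06 0;-0.38 0 0 -0.09 0;-0.38 0 0 -0.1 0;-0.38 0 0 -0.1 0;-0.38 0 0 -0.1 0")

```text
clock: 26.42
eef_pos: [539.8, -186.1, 344.0]
tcp_rot: [3.141, -0.0, 0.253]
contact_force: [0.5, -0.5, -1.2]
opening: 0.304
```

```bash
python3 -c "
from h import *
f=save('t_wrist',cam='wrist')
crop(f,130,80,350,330,3,'t1',1.5)
import pickle;pickle.dump(f,open('ft.pkl','wb'))
go(694,171,300,87.4)
"
```

```text
from [ 539.4 -186.   343. ] rot [-1.7996e+02  7.0000e-02  1.4500e+01] F [ 0.3  1.4 -0.8] open 0.31 t 26.47
MOVE 0.2390 -0.3069 0.0430 -0.4050 rows>= 12
```

View pics/t1.png

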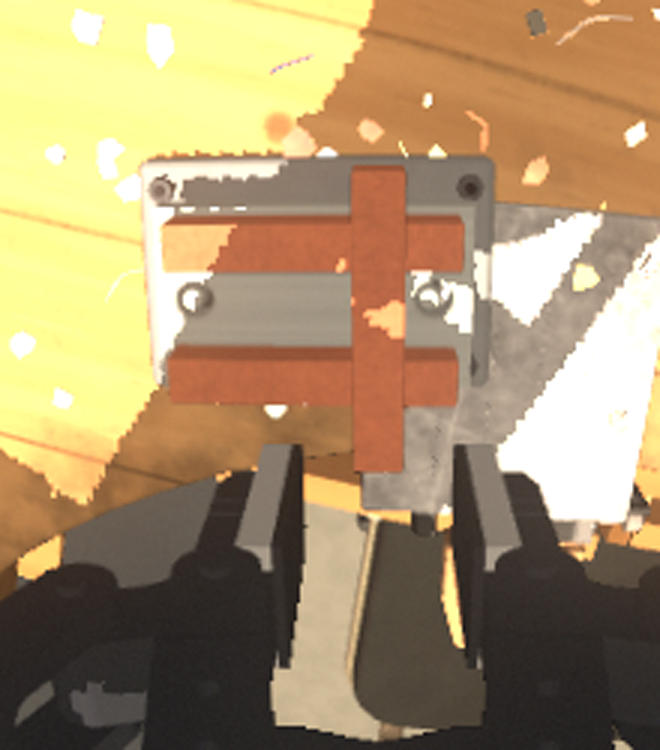

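The third bar lies across, (352–405, 168–471). Now the last bar.

Call:
apply_moves(motion="-0.1 0.239 -0.307 0 -0.405;-0.1 0.239 -0.307 0 -0.405;-0.1 0.239 -0.307 0.043 -0.405;-0.1 0.239 -0.307 0.043 -0.405;-0.1 0.239 -0.307 0.043 -0.405;-0.1 0.239 -0.307 0.043 -0.405;-0.1 0.239 -0.307 0.043 -0.405;-0.1 0.239 -0.307 0.043 -0.405;-0.1 0.239 -0.307 0.043 -0.405;-0.1 0.239 -0.307 0.043 -0.405;-0.1 0.239 -0.307 0.043 -0.405;-0.1 0.239 -0.307 0.043 -0.405;-0.1 0.239 -0.307 0.043 -0.405;-0.1 0.239 -0.307 0.043 -0.405")

```text
clock: 27.63
eef_pos: [693.9, 169.6, 300.4]
tcp_rot: [-3.14, 0.001, 1.522]
contact_force: [0.3, -0.8, 0.2]
opening: 0.448
```

```bash
python3 -c "
from h import *
import pickle
g=pickle.load(open('ft.pkl','rb'))
inhand(g,[(353,168),(407,168),(402,471),(354,470)],3,130,80,(74,),(533.6,-166,14.5))
f=save('u_wrist',cam='wrist')
crop(f,150,60,350,260,4,'u1',1.2)
pickle.dump(f,open('fu.pkl','wb'))
go(694,171,184,87.4)
"
```

```text
74 [[46.1, 14.0], [46.1, 28.6], [-44.4, 27.9], [-44.1, 13.5]] c [ 0.9 21. ] L 90.5
from [694.1 169.5 300.8] rot [-1.7995e+02  3.0000e-02  8.7220e+01] F [-0.   0.1 -0. ] open 0.451 t 27.68
MOVE 0.0015 -0.0001 0.1168 -0.0010 rows>= 4
```

View pics/u1.png

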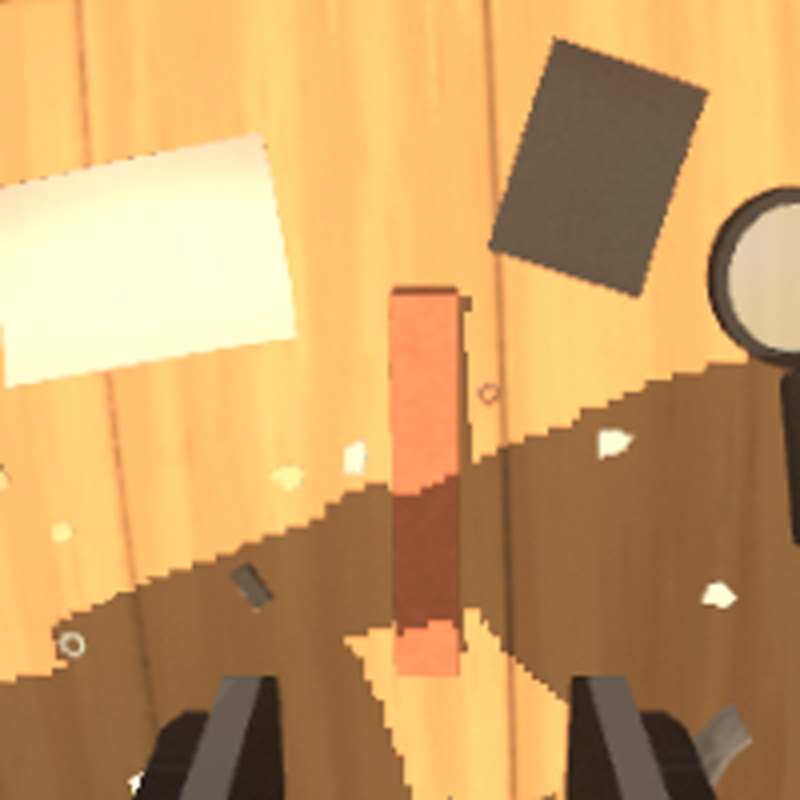

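View pics/u_wrist.png

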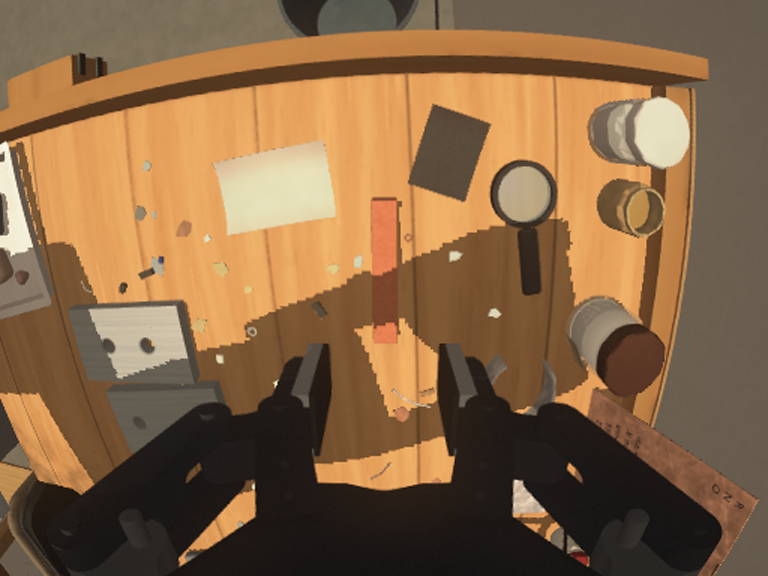

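Bar 4 is centred between the fingers at (385,270). No other bars are in this area.

Call:
apply_moves(motion="-0.1 0.001 0 0.03 0.002;-0.1 0.001 0 0.07 0.002;-0.1 0.001 0 0.1 0.002;-0.1 0.001 0 0.114 0.002;-0.1 0.001 0 0.117 0.002;-0.1 0.001 0 0.117 0.002;-0.5 0.001 0 0.117 0.002;-1 0.001 0 0.117 0.002;-1 0.001 0 0.117 0.002;-1 0.001 0 0.117 0.002;-1 0.001 0 0.117 0.002;-1 0.001 0 0.117 0.002;-1 0.001 0 0.117 0.002")

```text
clock: 28.77
eef_pos: [695.4, 172.0, 186.7]
tcp_rot: [3.138, -0.001, 1.519]
contact_force: [-0.6, -1.0, 8.1]
opening: 0.139
```

Call:
apply_moves(motion="-1 0 0 -0.03 0;-1 0 0 -0.07 0;-1 0 0 -0.11 0;-1 0 0 -0.12 0;-1 0 0 -0.12 0")

```text
clock: 29.18
eef_pos: [696.0, 172.3, 310.1]
tcp_rot: [3.133, -0.003, 1.519]
contact_force: [-0.3, -0.3, -0.8]
opening: 0.14
```

```bash
python3 -c "
from h import *
go(528.3,-145.7,290,14.5)
"
```

```text
from [696.  172.3 310.1] rot [ 1.795e+02 -1.500e-01  8.704e+01] F [-0.3 -0.3 -0.8] open 0.14 t 29.18
MOVE -0.3263 -0.1510 0.0201 0.4030 rows>= 12
```

Call:
apply_moves(motion="-1 -0.326 -0.15 0 0.403;-1 -0.326 -0.15 0 0.403;-1 -0.326 -0.15 0 0.403;-1 -0.326 -0.15 0 0.403;-1 -0.326 -0.15 0 0.403;-1 -0.326 -0.15 0 0.403;-1 -0.326 -0.15 0 0.403;-1 -0.326 -0.15 0 0.403;-1 -0.326 -0.15 0 0.403;-1 -0.326 -0.15 0 0.403;-1 -0.326 -0.15 0 0.403;-1 -0.326 -0.15 0.01 0.403;-1 -0.326 -0.15 0.01 0.403;-1 -0.326 -0.15 0.01 0.403;-1 -0.326 -0.15 0.01 0.403")

```text
clock: 30.43
eef_pos: [528.0, -145.1, 293.7]
tcp_rot: [-3.141, 0.001, 0.256]
contact_force: [0.1, 1.0, -0.8]
opening: 0.137
```

```bash
python3 -c "
from h import *
f=save('v_wrist',cam='wrist')
go(528.3,-145.7,250,14.5)
crop(f,150,100,350,330,3,'v1',1.5)
import pickle;pickle.dump(f,open('fv.pkl','wb'))
"
```

```text
from [ 528.1 -145.2  293.9] rot [-1.7999e+02  2.0000e-02  1.4650e+01] F [ 0.2 -0.1 -0.1] open 0.14 t 30.48
MOVE 0.0001 0.0005 0.0439 0.0009 rows>= 3
```

View pics/v1.png

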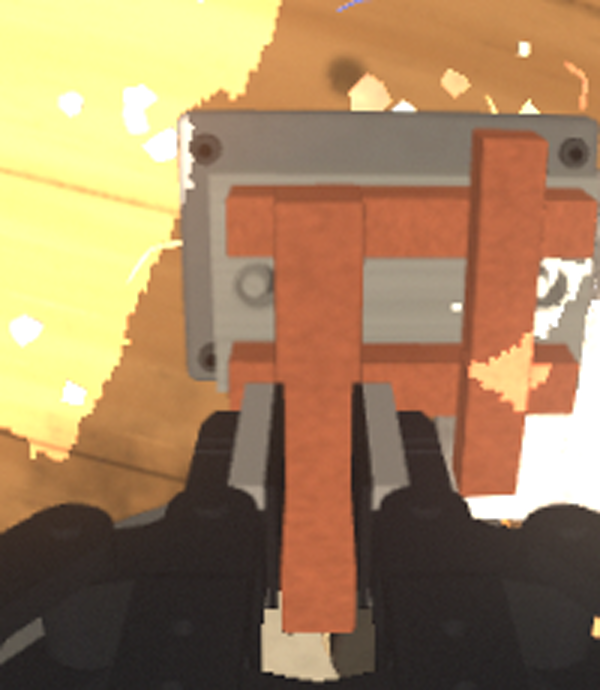

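```bash
python3 -c "
from h import *
import pickle;f=pickle.load(open('fv.pkl','rb'))
inhand(f,[(320,203),(319,632)],3,150,100,(119,122.5),(533.6,-166,14.5))
inhand(f,[(473,139),(546,136),(517,494),(455,492)],3,150,100,(74.5,),(533.6,-166,14.5))
"
```

```text
119 [[41.3, -21.8], [-50.2, -21.7]] c [ -4.4 -21.8] L 91.5
122.5 [[42.2, -21.8], [-47.1, -21.7]] c [ -2.5 -21.8] L 89.3
74.5 [[45.0, 11.3], [46.1, 27.7], [-44.3, 28.3], [-43.1, 12.3]] c [ 0.9 19.9] L 90.4
```

Call:
apply_moves(motion="-1 0.003 0.0004 0.02 0.001;-1 0.003 0.0004 0.036 0.001;-1 0.003 0.0004 0.043 0.001;-1 0.003 0.0004 0.045 0.001;-1 0.003 0.0004 0.045 0.001")

```text
clock: 30.9
eef_pos: [530.8, -145.3, 248.9]
tcp_rot: [-3.141, 0.001, 0.251]
contact_force: [0.2, 0.3, -0.8]
opening: 0.14
```

Call:
apply_moves(motion="-1 0 0 0.001 0;-1 0 0 0.002 0;-1 0 0 0.002 0")

```text
clock: 31.15
eef_pos: [531.0, -145.6, 247.8]
tcp_rot: [3.141, -0.001, 0.25]
contact_force: [-0.3, -0.3, -0.7]
opening: 0.139
```

Call:
apply_moves(motion="-1 0 0 0.001 0;-1 0 0 0.0015 0;-1 0 0 0.0015 0")

```text
clock: 31.4
eef_pos: [531.0, -145.6, 246.2]
tcp_rot: [3.141, -0.001, 0.25]
contact_force: [-1.3, 0.1, 4.1]
opening: 0.14
```

Contact. Release, lift and back away for the final look.

Call:
apply_moves(motion="-1 0 0 0.0006 0;-0.8 0 0 0 0;-0.6 0 0 0 0;-0.38 0 0 0 0;-0.38 0 0 0 0;-0.38 0 0 0 0;-0.38 0 0 -0.03 0;-0.38 0 0 -0.06 0;-0.38 0 0 -0.09 0;-0.38 0 0 -0.1 0;-0.38 0 0 -0.1 0;-0.38 0 0 -0.1 0")

```text
clock: 32.4
eef_pos: [530.7, -145.5, 345.5]
tcp_rot: [3.141, -0.0, 0.25]
contact_force: [0.0, 0.6, -0.3]
opening: 0.313
```

```bash
python3 -c "
from h import *
f=save('w_wrist',cam='wrist')
crop(f,130,80,350,330,3,'w1',1.5)
import pickle;pickle.dump(f,open('fw.pkl','wb'))
go(400,350,380,130)
"
```

```text
from [ 530.3 -145.4  344.6] rot [-1.7996e+02  7.0000e-02  1.4320e+01] F [ 0.6 -1.   0.1] open 0.309 t 32.45
MOVE -0.0038 -0.5123 -0.0354 -0.6427 rows>= 18
```

View pics/w1.png

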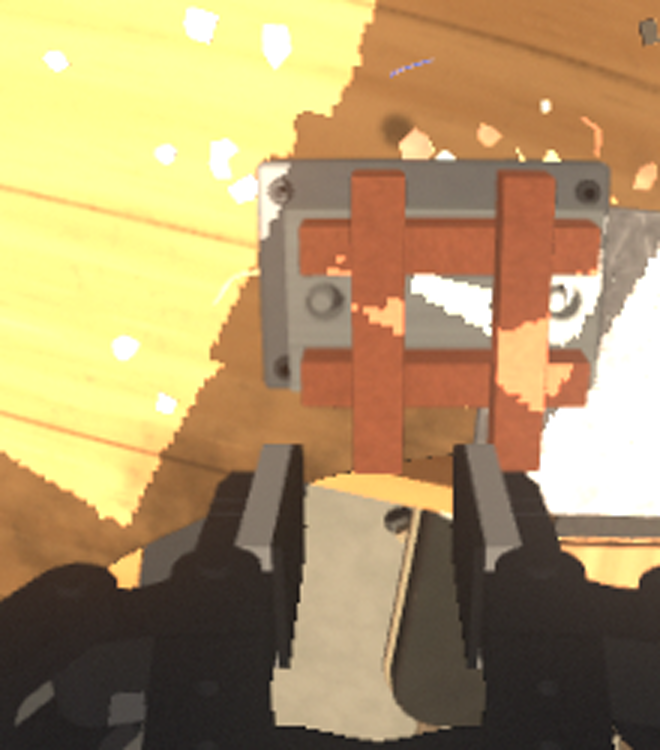

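Call:
apply_moves(motion="0 -0.004 -0.512 -0.035 -0.4;0 -0.004 -0.512 -0.035 -0.4;0 -0.004 -0.512 -0.035 -0.4;0 -0.004 -0.512 -0.035 -0.4;0 -0.004 -0.512 -0.035 -0.4;0 -0.004 -0.512 -0.035 -0.4;0 -0.004 -0.512 -0.035 -0.4;0 -0.004 -0.512 -0.035 -0.4;0 -0.004 -0.512 -0.035 -0.4;0 -0.004 -0.512 -0.035 -0.4;0 -0.004 -0.512 -0.035 -0.4;0 -0.004 -0.512 -0.035 -0.4;0 -0.004 -0.512 -0.035 -0.4;0 -0.004 -0.512 -0.035 -0.4;0 -0.004 -0.512 -0.035 -0.4;0 -0.004 -0.512 -0.035 -0.4")

```text
clock: 33.78
eef_pos: [400.3, 348.4, 379.4]
tcp_rot: [-3.14, 0.002, 1.506]
contact_force: [0.4, 0.2, -0.4]
opening: 0.503
```

```bash
python3 -c "
from h import *
import pickle
g=pickle.load(open('fw.pkl','rb'))
inhand(g,[(352,174),(406,174),(402,471),(354,471)],3,130,80,(74,),(533.6,-166,14.5))
inhand(g,[(498,176),(554,176),(538,470),(492,470)],3,130,80,(74,),(533.6,-166,14.5))
s=save('x_scene',cam='scene'); crop(s,230,150,390,270,5,'x2',1.3)
t=save('x_top',cam='top'); crop(t,110,140,330,290,3.6,'x3')
for q in('silver_cuff','loupe_glass','bench_block','bar_1_center','plate_a_center'):
  print(q,[(np.round(d['point'],0).tolist(),round(d['conf'],2)) for d in spotter.place_of(q,'top')],[(np.round(d['point'],0).tolist(),round(d['conf'],2)) for d in spotter.place_of(q,'scene')])
go(400,350,380)
"
```

```text
74 [[45.7, -27.8], [45.6, -13.1], [-43.8, -13.8], [-43.8, -28.3]] c [  0.9 -20.8] L 89.5
74 [[45.2, 12.1], [45.4, 27.8], [-44.2, 27.9], [-43.9, 13.6]] c [ 0.6 20.3] L 89.6
silver_cuff [([782.0, 75.0, -1.0], 0.72)] [([780.0, 72.0, 0.0], 0.62)]
loupe_glass [([785.0, 196.0, -2.0], 0.87)] [([782.0, 194.0, -2.0], 0.59)]
bench_block [([791.0, -11.0, -2.0], 0.79)] [([794.0, -6.0, -2.0], 0.87)]
bar_1_center [] []
plate_a_center [([503.0, 123.0, 1.0], 0.56)] [([503.0, 126.0, 5.0], 0.78)]
from [400.4 349.5 380.7] rot [180.    -0.    86.31] F [-0.3  0.1 -0.1] open 0.502 t 34.38
MOVE 0.0005 -0.0004 0.0007 0.0000 rows>= 2
```

View pics/x_scene.png

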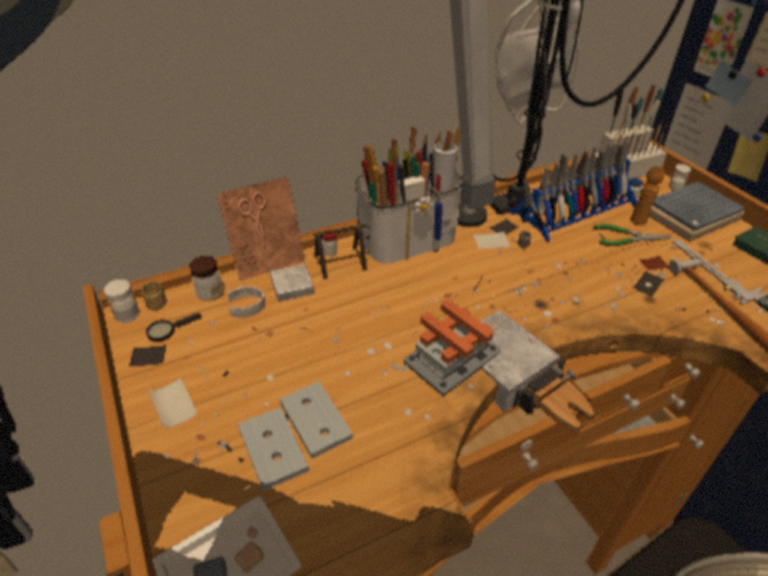

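View pics/x2.png

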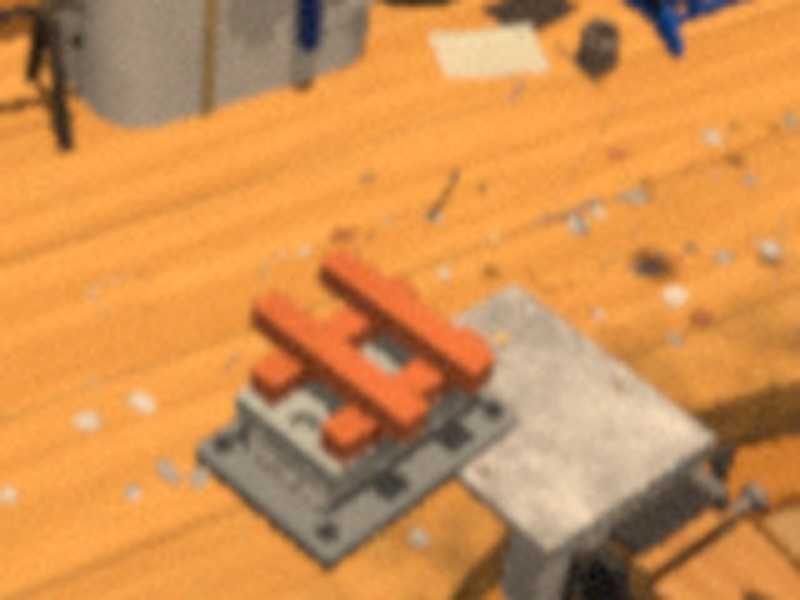

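View pics/x3.png

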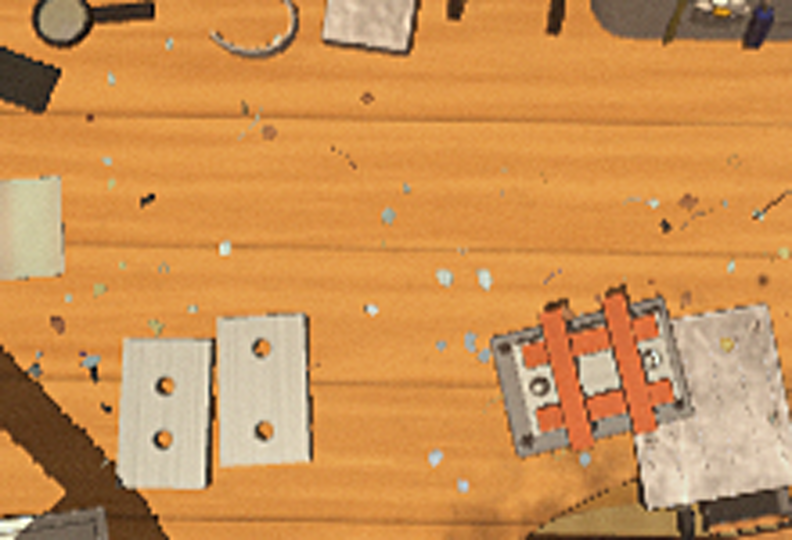

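The crib looks right in scene and top views, with bystanders in place and plates a and b flat. One last check: triangulating plate hole heights from two stored wrist views.

```bash
python3 -c "
from h import *
import pickle
A=pickle.load(open('fh.pkl','rb'));B=pickle.load(open('ft.pkl','rb'))
def ray(f,p):
    q=fp2w(f,[p],0)[0]; C=-np.array(f['R']).T@f['t']; d=q-C; return C,d/np.linalg.norm(d)
def tri(a,b):
    C1,d1=ray(A,a);C2,d2=ray(B,b); t=np.linalg.lstsq(np.c_[d1,-d2],C2-C1,rcond=None)[0]; p,q=C1+t[0]*d1,C2+t[1]*d2; print(np.round((p+q)/2,1),'gap',round(np.linalg.norm(p-q),1))
h=lambda x,y:((x+.5)/5-.5+190,(y+.5)/5-.5+80)
g=lambda x,y:((x+.5)/3-.5+130,(y+.5)/3-.5+80)
tri(h(327,280),g(195,299)); tri(h(327,643),g(431,298))
tri(h(173,188),g(162,378)) if 0 else tri(h(474,188),g(161,188))
print(r.sense()['clock'])
"
```

```text
[ 524.8 -129.    43.2] gap 0.3
[ 544.  -202.1   44.6] gap 0.5
[ 551.2 -105.2   13.6] gap 0.2
34.3833
```

The plate top is at 43–44.6 mm, against a flange screw reading of 13.6 mm. That is about 30 mm above the flange: 32 means home, 40.5 would mean sitting on the pins. Handing in.

```bash
python3 -c "
from rig import r
print(r.sign_off())"
```

```text
the job is handed in; nothing more can be done
None
```

I seated plate c (holes ±38 mm) fully home on the fixture's pins and built a crib of four bars on it. I handed the job in at about 34 s of the 210 s; no verdict was reported.

- **Plate choice:** the pins measured about 75–76 mm apart (nominal 76), which matches plate c only.
- **Seating:** plate c went on at the first try. Both pins show recessed in the holes. Its top triangulated about 30 mm above the flange; home is 32 mm, and up on the pins would be 40.5 mm.
- **Layer 1, along the plate:** the bars lie at −21.8 and +20.7 mm off the centre line.
- **Layer 2, across the plate:** the bars lie at −20.8 and +20.3 mm.
- **Centring:** all four bars are centred lengthwise to within about 2 mm.
- **Number of bars:** the cameras showed only four, though the bar detector found none in the final pictures and only one weakly at the start, so I counted them by eye.
- **Other plates and bystanders:** plate a was knocked aside during the run, as the task allowed for. Plates a and b lie flat side by side without overlapping. The bracelet, magnifier and steel block read within about 6 mm of their start positions, about the detector's accuracy.
- **Disagreement:** heights near the fixture read 2–4 mm above nominal, for example 13.6 mm for a screw at 10 mm. I took this as calibration error, since the flange reads high as well.

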